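Push out a stuck filter cassette and hang up the push-out tool

ROBOT

A 6-joint arm with a two-finger parallel gripper is mounted at the origin on the work surface. World frame = base frame: x ahead of the robot, y to its left, z up, the work surface at z = 0. Lengths are in m, angles in degrees, forces in N, time in s.
With the tool pointing down it reaches from about 0.325 to 0.875 m from the base axis. Payload 4.4 kg.
Tool frame: the origin (TCP) lies between the finger pads; the fingertips stand 19 mm ahead of it and the grasp point (between the pads) is the TCP; z points along the fingers, y is the direction in which the jaws open and shut (so a half turn about z gives the same grasp; the last joint's range is limited). The gripper opens to 85 mm and grips with 20 to 120 N. Pads are 22 mm wide; open, the fingers measure 114 mm over their backs; the gripper's body (76 mm by 85 mm) begins 54 mm behind the grasp point. The pads swing forward as they close: fully open they stand 13 mm farther back than shut.
Start: joints at [-78.638, 11.837, 88.321, -0, 79.842, -8.623], TCP at [0.197, -0.54, 0.25] pointing down, gripper open.
Joint ranges: [-156.59, 156.59], [-49.26, 127.26], [12.9, 141.05], [-63.56, 243.56], [4.71, 150.69], [-161.64, 161.64]. Speed limits (degrees/s): [159.86, 159.86, 180, 180, 180, 180].

INTERFACE

Orientations are given as [roll, pitch, yaw] about the fixed x, y, z axes, in that order (R = Rz(yaw) Ry(pitch) Rx(roll)).
In Python, from bench import ctrl gives the robot as it stands.
- The arm moves only by the tool step_arm, never from a script. Its argument "plan" is one flat list of numbers, 7 for each row, row after row: the turn, a rotation vector about the tool's x, y, z normalised to -1 to 1, where 1 is 90 degrees, then the shift along the tool's x, y, z normalised to -1 to 1, where 1 is 500 mm, then the gripper's target within -1 to 1 (fully open at 1, half-way at 0, shut at -1). A call has 1 to 10 rows; each row is the pose to reach, as a shift and turn from the pose commanded when the call began, along the tool's axes at that moment; what a row does not reach only later rows make up. A row lasts 1/10 s, in which the tool goes at most 50 mm and 8.59 degrees, less where a joint would pass 70% of its speed; a pose out of reach is approached as far as the arm can. A call with a number of a shift or a turn outside -1 to 1 is refused whole. A call with a gripper value outside its range is refused whole. The fingers move at their own pace and stop on an object; "grip_force" is the grip in N (left out, the last holds). Time passes only in rows, so rows that repeat a pose let the fingers close. It gives the time, the measured TCP pose, the force and the opening at its end, in the units of the state.
- ctrl.read_state(): the state, without advancing time (a new reading comes with each control period).
- ctrl.capture(name): name is "side" or "top"; returns a dict with "color" (420x560x3 uint8, red, green, blue), "fx", "fy", "cx", "cy" (pixels), "k1" (the pictures are not rectified: a ray, as slopes to the right and down, at radius r is drawn at 1 + k1 r^2 times it, then the intrinsics apply), "xyz" and "orientation" of the camera in the world. Camera axes: x right, y up, looking along -z (the intrinsics and any distortion apply to the point x, -y, -z); pixel columns grow to the right and rows downward; lengths in m; the calibration is good to about 2 mm. A picture is of the moment at which its call begins. There is no depth.
- ctrl.finish_job(): hands the job in, once; it reports no verdict.
The state is a dict: "time_s": time; "qpos": joint angles; "qd": joint speeds; "joint_torque": joint torques, N m; "eef_pos": TCP position; "eef_rot": TCP orientation; "ft_force": force on the tool from outside, world axes, zero at the start; "torque": the same for the moment, N m; "opening": opening from 0.0 (shut) to 1.0 (fully open).
Only numpy, scipy, OpenCV 4.12 (cv2) and the standard library are available. Lean on these libraries where they do the work, as an engineer would, in place of code of your own. Each camera call takes 0.05 s, during which the arm holds its last target.

TASK

The orange filter cassette is stuck in the microscope's lamp house: pick up the blue-handled push-out tool and, with its rod through the yellow-edged hole at the back, push the cassette completely out of the housing so that it rests flat on the tray in front; do not touch the cassette with the gripper. Then take the tool out again and hang it by its eye on the empty peg of the blue stand, rod hanging down. Leave the brass objective, the white bottle, the amber jar and the green slide box standing where they are.

Things in the scene. Friction and masses are not known exactly. Their poses are not given: they have to be found in the camera images.
- pusher: push-out tool, loose, about 0.16 kg, 196 mm long: blue handle block with black bands, 55 x 24 x 38 mm (x, y, z), steel rod 10 mm thick out of its +x end (x = 27.5 to 132.5 mm), steel eye ring out of its -x end. Stands on the bench on the handle's underside. Origin: centre of that underside; x along the tool to the rod's tip, z up. Rod and eye are centred 19 mm above the underside.
- eye (a point): centre of the tool's eye, at (-45.5, 0, 19) mm in the tool's frame; same axes as the tool. The eye ring is 22 mm wide inside and 36 mm outside, of 7 mm round bar; its hole goes through along the tool's y (level, across the tool, as the tool stands).
- tip (a point): tip of the tool's rod, at (132.5, 0, 19) mm in the tool's frame.
- lamphouse: grey lamp house with tray, fixed: housing 100 mm wide (x), y = -40 to 30 mm, 85 mm high; on the roof a yellow bar at the hole end. Origin: on the bench under the middle of the seated cassette; y is the push-out direction, z up. A tunnel 43 mm wide, floor 30 mm above the bench, holds the cassette.
- mouth (a point): centre of the tunnel's mouth on its floor, at (0, 30, 30) mm in the lamp house's frame, same axes. The tray, 60 mm wide inside, goes on from here at the same floor height to an end wall at y = 149 mm of the lamp house; its walls are 10 mm high. The cassette is out when its back face is past the mouth (cassette origin beyond y = 60 mm).
- hole (a point): centre of the square access hole (24 x 24 mm, yellow edge) in the back wall, on the outer face, at (0, -40, 48) mm in the lamp house's frame, whose axes it shares. The wall is 8 mm thick; the cassette's back face lies 2 mm behind it. Pushing along +y.
- cassette: the filter cassette, orange block 40 x 60 x 36 mm (x, y, z), about 0.15 kg, loose but clamped from above by a spring pad: it takes about 6 to 11 N to push along the tunnel. Origin: centre of its underside; at the start at (0, 0, 30) mm in the lamp house's frame with the same axes, flush with the mouth.
- stand_blue: stand with a blue post and an empty peg, fixed, on either side of the bench. Base 80 x 90 x 12 mm, post 16 mm square, 250 mm high. Origin: on the bench under the post. The peg, two joined round steel bars side by side (14 mm wide, 6 mm high together), points to the stand's -x; its axis runs from (0, 0, 235) mm at the post to (-80, 0, 249) mm at the tip, rising 10 degrees.
- peg (a point): point on the blue stand's peg axis, at (-45, 0, 243) mm in the stand's frame; same axes as the stand.
- stand_grey: an equal stand with a grey post, fixed, whose peg is taken by a hanging bracket (60 mm wide, down to 90 mm above the bench). Origin on the bench under the post, peg towards its -x. The two stands swap places.
- objective: brass microscope objective standing on its end, 45 mm across, 45 mm high, bystander. Origin: centre of its underside.
- bottle: white bottle with red cap, 48 mm across, 130 mm high, bystander. Origin: centre of its underside.
- jar: amber jar, 60 mm across, 70 mm high, bystander. Origin: centre of its underside.
- slidebox: green slide box, 50 x 80 x 30 mm, bystander. Origin: centre of its underside.
Not all that is in view belongs to the job. What is shaped like the stand_blue but brown or red is not meant.

How it is judged (in metres and radians):
On the way:
1. the cassette has been pushed completely out of the mouth with the tool's rod through the access hole (y of cassette in the frame of lamphouse above 0.06 m and y of tip in the frame of lamphouse above 0 m and x of tip in the frame of lamphouse between -0.02 and 0.02 m), for 0.05 s.
At the end, for the whole second after the job is handed in: Cassette flat (0.25 rad) on the tray: lamp-house frame y over 60 mm, |x| under 30 mm. Tool hangs by its eye on the blue stand's peg: eye 8 to 80 mm out from the post axis, within 13 mm sideways, 218 to 250 mm high, rod down within 0.5 rad. Both at rest (y of cassette in the frame of lamphouse above 0.06 m and z of cassette in the frame of lamphouse above 0.025 m and x of cassette in the frame of lamphouse between -0.03 and 0.03 m and angle between cassette's own z axis and vertical below 0.25 rad and x of eye in the frame of stand_blue between -0.08 and -0.008 m and y of eye in the frame of stand_blue between -0.013 and 0.013 m and z of eye in the frame of stand_blue between 0.218 and 0.25 m and angle between pusher's own x axis and vertical above 2.64 rad and linear speed of pusher below 0.04 m/s and angular speed of pusher below 0.4 rad/s and linear speed of cassette below 0.02 m/s); the robot touches nothing.
It fails at once if the gripper or arm presses on the cassette (contact force between any of the fingers, the arm and cassette above 1 N).
It fails at once if a bystander (objective, bottle, jar, slide box) is moved more than 30 mm or tipped (distance of any of objective, bottle, jar, slidebox from where it was at the start of the episode above 0.03 m or angle between any of objective, bottle, jar, slidebox's own z axis and vertical above 0.4 rad).
It also fails if it takes over 64 s, if anything falls off the work surface, if the arm or the gripper's body presses on something with over 40 N, if the wrist force passes 120 N, or if a joint passes its speed limit or range.

## Working session

There is one attempt and no reset: what is moved stays moved. The work goes in short steps, Python scripts to look and compute and a tool call to move; the robot and the scene stay as the last step left them, time stands still between calls to the robot, and variables do not carry over. Pictures are saved under pics/ and viewed, and the job is handed in when it is done.

Besides the shell and the picture viewer there is one more tool, called after "Call:" as name(argument=value, ...) on one line, values as JSON. step_arm: Moves the arm, as the interface text tells. Scaled input: -1 to 1 covers 500 mm each way for a shift and 90 degrees each way for a turn. Its arguments: {"type":"object","properties":{"plan":{"type":"array"},"grip_force":{"type":"number"}},"required":["plan"]}

```bash
ls; mkdir -p pics; python3 - <<'E'
from bench import ctrl
import cv2
print(ctrl.read_state())
for n in("side","top"):
    c=ctrl.capture(n); cv2.imwrite(f"pics/{n}0.png",c["color"][:,:,::-1]); print({k:v for k,v in c.items() if k!="color"})
E
```

```text
pics
{'time_s': 0.0, 'qpos': array([-7.86382591e+01,  1.18881132e+01,  8.84058216e+01, -3.60066063e-05,
        7.98414238e+01, -8.62326220e+00]), 'qd': array([-0.03954572,  0.04259176, -0.05549904,  0.05382083,  0.02480152,
        0.06187225]), 'joint_torque': array([-6.65535390e-04, -3.83032215e+01, -2.91594547e+01, -2.79731967e-04,
        1.06396378e-02, -8.08728316e-06]), 'eef_pos': array([ 0.19636315, -0.53966356,  0.24907896]), 'eef_rot': array([-1.79866166e+02, -2.02601766e-02,  1.99849858e+01]), 'ft_force': array([-0.14933517, -0.61518524, -0.34898968]), 'torque': array([-0.02980776,  0.0056783 ,  0.00742046]), 'opening': 1.0034235891207959}
{'fx': 486.8096480433403, 'fy': 486.8096480433403, 'cx': 274.3581411433071, 'cy': 213.8474871310342, 'k1': -0.024353906401032698, 'xyz': array([-0.13015632,  0.64711732,  0.77734799]), 'orientation': array([ 5.93229366e+01, -1.39346031e-02, -1.36163819e+02])}
{'fx': 422.4281667007743, 'fy': 422.4281667007743, 'cx': 279.5099123177567, 'cy': 211.23010794168962, 'k1': -0.057543076931966294, 'xyz': array([ 0.34169775, -0.066812  ,  1.33211285]), 'orientation': array([ 10.42195343,   0.89349409, -90.82957227])}
```

View pics/side0.png

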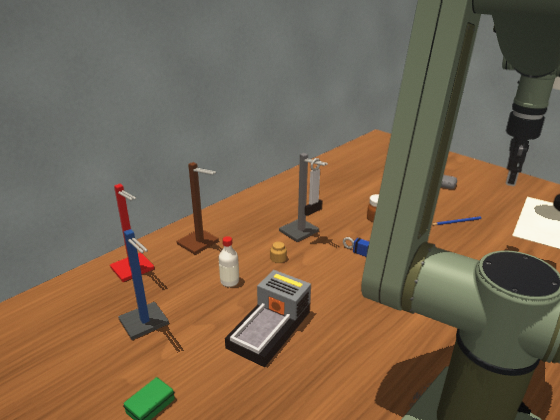

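View pics/top0.png

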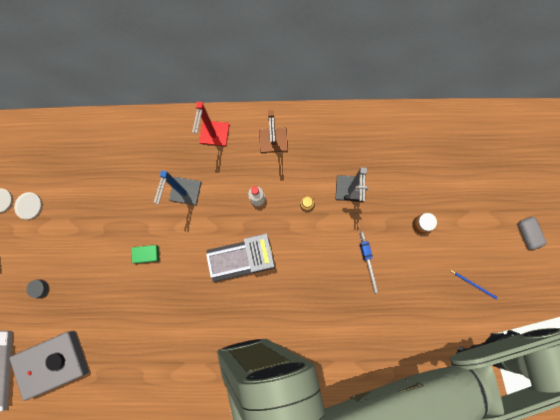

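```bash
cat > h.py <<'E'
import numpy as np, cv2
from scipy.spatial.transform import Rotation as R
from bench import ctrl
def cam(n):
    c=ctrl.capture(n); c["R"]=R.from_euler("xyz",c["orientation"],degrees=True).as_matrix(); return c
def ray(c,u,v):
    d=np.array([(u-c["cx"])/c["fx"],(v-c["cy"])/c["fy"]]); s=d.copy()
    for _ in range(20): s=d/(1+c["k1"]*(s@s))
    return c["R"]@np.array([s[0],-s[1],-1.])
def onz(c,u,v,z):
    d=ray(c,u,v); return c["xyz"]+d*(z-c["xyz"][2])/d[2]
def proj(c,p):
    q=c["R"].T@(np.asarray(p)-c["xyz"]); s=np.array([q[0],-q[1]])/-q[2]; s=s*(1+c["k1"]*(s@s))
    return s[0]*c["fx"]+c["cx"], s[1]*c["fy"]+c["cy"]
def tri(c1,p1,c2,p2):
    d1=ray(c1,*p1);d2=ray(c2,*p2);d1/=np.linalg.norm(d1);d2/=np.linalg.norm(d2)
    A=np.stack([d1,-d2],1);t=np.linalg.lstsq(A,c2["xyz"]-c1["xyz"],rcond=None)[0]
    a=c1["xyz"]+t[0]*d1;b=c2["xyz"]+t[1]*d2
    return (a+b)/2,np.linalg.norm(a-b)
def crop(c,x0,y0,x1,y1,k,name):
    im=c["color"][y0:y1,x0:x1,::-1]; cv2.imwrite("pics/"+name,cv2.resize(im,None,fx=k,fy=k,interpolation=cv2.INTER_CUBIC))
E
python3 - <<'E'
from h import *
t=cam("top"); s=cam("side")
crop(t,200,220,300,295,8,"t_lamp.png")
crop(t,340,220,400,300,7,"t_tool.png")
crop(t,140,160,220,220,8,"t_stand.png")
crop(s,100,220,180,340,5,"s_stand.png")
crop(s,215,260,325,370,5,"s_lamp.png")
E
```

```text
(no output)
```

View pics/t_lamp.png

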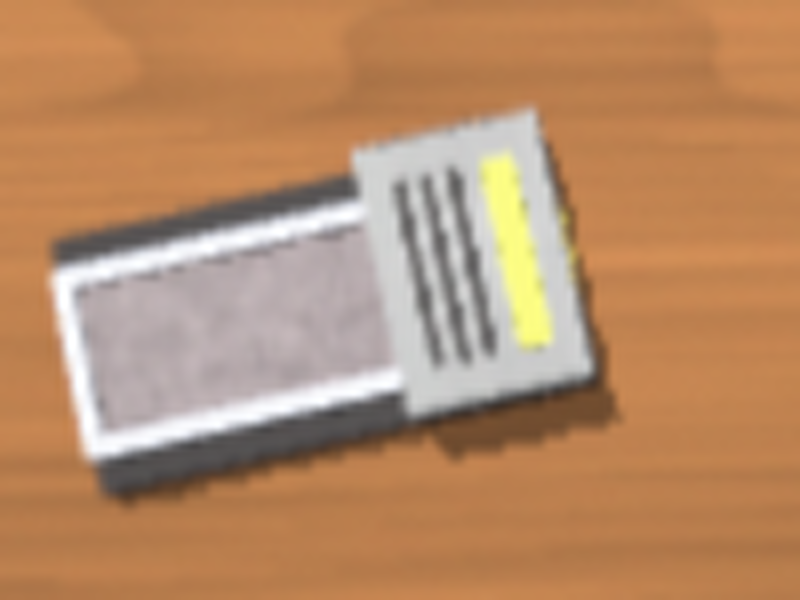

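View pics/t_tool.png

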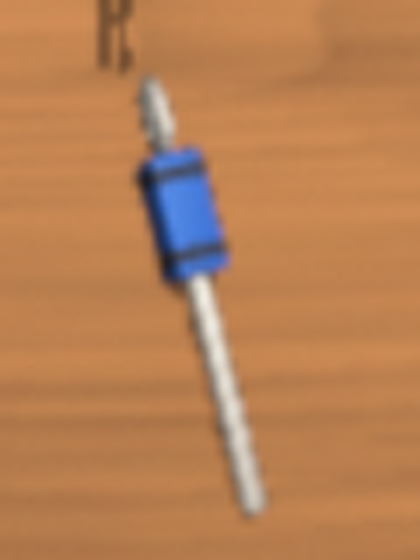

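View pics/t_stand.png

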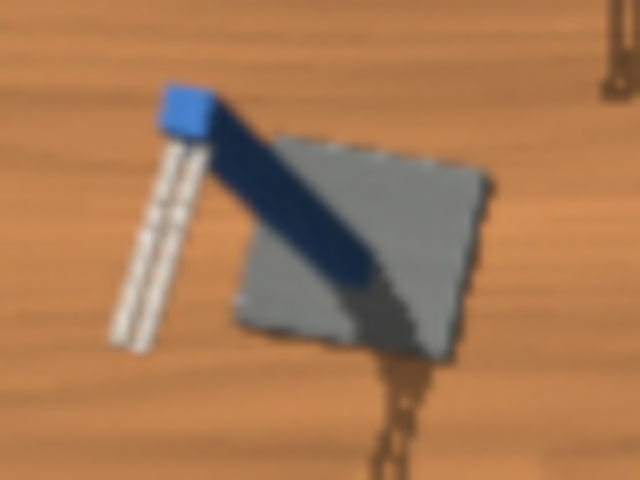

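View pics/s_stand.png

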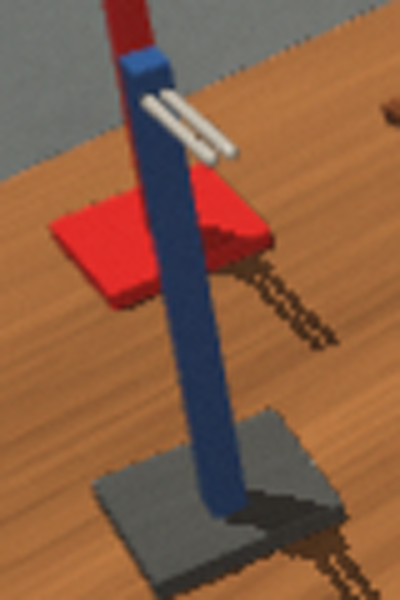

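View pics/s_lamp.png

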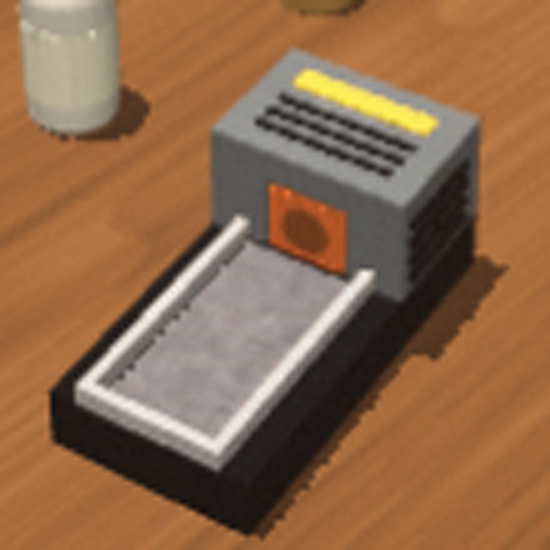

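```bash
cat > m.py <<'E'
from h import *
t=cam("top"); s=cam("side")
def o(p,k,x0,y0): return ((p[0]+.5)/k-.5+x0,(p[1]+.5)/k-.5+y0)
# roof corners
rf=[onz(t,*o(p,8,200,220),.085) for p in [(352,152),(537,108),(597,377),(408,418)]]
a,b,c,d=rf; print("roof",np.round(rf,4).tolist(),"sides",[round(np.linalg.norm(rf[i]-rf[i-1]),4) for i in range(4)])
yax=(a+d-b-c)/2; print("len y",np.linalg.norm(yax)); yaw=np.degrees(np.arctan2(yax[1],yax[0]))-90
xx=(b+a-c-d)/2; print("lamp yaw from y",yaw,"x-axis dir", np.degrees(np.arctan2(xx[1],xx[0])), "ctr",np.mean(rf,0))
w=[onz(t,*o(p,8,200,220),.040) for p in [(52,272),(92,460)]]
print("tray end",np.mean(w,0),w[0]-w[1])
# side roof corners
rs=[onz(s,*o(p,5,215,260),.085) for p in [(212,130),(295,52),(480,124),(405,210)]]
print("side roof",np.round(rs,4).tolist(),np.mean(rs,0))
# tool
hd=[onz(t,*o(p,7,340,220),.038) for p in [(145,160),(200,150),(228,265),(174,280)]]
print("handle c",np.mean(hd,0))
r0=onz(t,*o((200,278),7,340,220),.0215);r1=onz(t,*o((255,512),7,340,220),.0215); e=onz(t,*o((149,80),7,340,220),.0215)
print("rod",r0,r1,np.linalg.norm(r1-r0),"eye end",e,np.linalg.norm(r1-e),"yaw",np.degrees(np.arctan2(*(r1-r0)[1::-1])),np.degrees(np.arctan2(*(r1-e)[1::-1])))
# stand
pt=[onz(t,*o(p,8,140,160),.25) for p in [(165,87),(217,92),(210,140),(160,133)]]
print("post top",np.mean(pt,0)); pk=onz(t,*o((131,346),8,140,160),.250);pr=onz(t,*o((192,140),8,140,160),.238)
print("peg tip",pk,"root",pr,"dir",np.degrees(np.arctan2(*(pk-pr)[1::-1])),np.linalg.norm(pk-pr))
ps=[onz(s,*o(p,5,100,220),.25) for p in [(120,60),(152,47),(172,66),(135,78)]]; print("post side",np.mean(ps,0))
print("peg tip tri",tri(t,o((131,346),8,140,160),s,o((224,155),5,100,220)))
bs=[onz(t,*o(p,8,140,160),.012) for p in [(275,135),(487,175),(447,360),(237,320)]]
print("base",np.mean(bs,0))
E
python3 m.py
```

```text
roof [[0.4906, 0.0574, 0.085], [0.506, -0.0116, 0.085], [0.4062, -0.0327, 0.085], [0.3922, 0.0368, 0.085]] sides [np.float64(0.1005), np.float64(0.0706), np.float64(0.102), np.float64(0.0709)]
len y 0.07074278561719674
lamp yaw from y 11.948979214615264 x-axis dir 11.87091981834165 ctr [0.44874689 0.01248377 0.085     ]
tray end [0.41562637 0.16908435 0.04      ] [0.07166441 0.01633074 0.        ]
side roof [[0.4884, 0.0586, 0.085], [0.5014, -0.0083, 0.085], [0.4048, -0.0276, 0.085], [0.3904, 0.0391, 0.085]] [0.44627202 0.01544837 0.085     ]
handle c [ 0.45445306 -0.31395169  0.038     ]
rod [ 0.42732848 -0.32157004  0.0215    ] [ 0.32515467 -0.34064026  0.0215    ] 0.10393824917788254 eye end [ 0.51582472 -0.30321126  0.0215    ] 0.19430902381635942 yaw -169.42768272589944 -168.8939169109634
post top [0.64842935 0.25700633 0.25      ]
peg tip [0.56923189 0.27308274 0.25      ] root [0.64235682 0.25886072 0.238     ] dir 168.9939774631679 0.0754554332729544
post side [0.64612097 0.259651   0.25      ]
peg tip tri (array([0.5692897 , 0.27320721, 0.24922447]), np.float64(0.00029777538844381516))
base [0.65837788 0.25528798 0.012     ]
```

```bash
cat >> h.py <<'E'
def rel(p0,R0,p1,R1):
    rv=R.from_matrix(R0.T@R1).as_rotvec(degrees=True)/90; sh=R0.T@(np.asarray(p1)-p0)/.5
    return np.round(np.r_[rv,sh],4)
def app(p0,R0,row):
    row=np.asarray(row,float); return p0+R0@(row[3:6]*.5), R0@R.from_rotvec(row[:3]*90,degrees=True).as_matrix()
def E(r,p,y): return R.from_euler("xyz",[r,p,y],degrees=True).as_matrix()
import json,os
def load():
    d=json.load(open("cmd.json")); return np.array(d["p"]),np.array(d["R"])
def save(p,R0): json.dump({"p":list(p),"R":R0.tolist()},open("cmd.json","w"))
def done(row): p,R0=app(*load(),row); save(p,R0); s=ctrl.read_state(); \
    open("log.txt","a").write(json.dumps([s["qpos"].tolist(),s["eef_pos"].tolist(),s["eef_rot"].tolist()])+"\n"); \
    print("cmd",p.round(4),R.from_matrix(R0).as_euler("xyz",degrees=True).round(2),"meas",s["eef_pos"].round(4),s["eef_rot"].round(2),"q",s["qpos"].round(1),"F",s["ft_force"].round(1),"T",s["torque"].round(2),"op",round(s["opening"],3),"t",s["time_s"])
def orient(xt,zt,th,sg=-1):
    # gripper R for tool axes xt (rod), zt ; tilt th deg toward rod; y_g = sg*y_t
    xt=np.asarray(xt,float);zt=np.asarray(zt,float);yt=np.cross(zt,xt)
    z=-zt*np.cos(np.radians(th))+xt*np.sin(np.radians(th)); y=sg*yt
    return np.stack([np.cross(y,z),y,z],1)
E
python3 - <<'E'
from h import *
save([.197,-.54,.25],E(180,0,20))
s=ctrl.read_state(); open("log.txt","a").write(json.dumps([s["qpos"].tolist(),s["eef_pos"].tolist(),s["eef_rot"].tolist()])+"\n")
print(rel(*load(),[.45,-.315,.25],E(180,0,105)))
E
```

```text
[ 0.      0.     -0.9444  0.6294 -0.2498 -0.    ]
```

Call:
step_arm(plan=[0,0,-0.944,0.63,-0.25,0,0.2,0,0,-0.944,0.63,-0.25,0,0.2,0,0,-0.944,0.63,-0.25,0,0.2,0,0,-0.944,0.63,-0.25,0,0.2,0,0,-0.944,0.63,-0.25,0,0.2,0,0,-0.944,0.63,-0.25,0,0.2,0,0,-0.944,0.63,-0.25,0,0.2,0,0,-0.944,0.63,-0.25,0,0.2,0,0,-0.944,0.63,-0.25,0,0.2,0,0,-0.944,0.63,-0.25,0,0.2], grip_force=60)

```text
time_s: 1.3
eef_pos: [0.4502, -0.3146, 0.2502]
eef_rot: [-180.0, -0.0, 105.4]
ft_force: [-0.2, -0.2, -0.3]
opening: 0.602
```

```bash
python3 - <<'E'
from h import *
done([0,0,-.944,.63,-.25,0])
a=np.radians(-169.1); xt=[np.cos(a),np.sin(a),0]
Rt=orient(xt,[0,0,1],30); p0,R0=load()
rv=R.from_matrix(R0.T@Rt).as_rotvec(degrees=True); print(rv,np.linalg.norm(rv))
Rh=R0@R.from_rotvec(rv*.6,degrees=True).as_matrix()
print(rel(p0,R0,[.454,-.315,.17],Rh))
E
```

```text
cmd [ 0.4503 -0.3148  0.25  ] [180.     0.   104.96] meas [ 0.4502 -0.3146  0.2502] [-1.7999e+02 -1.0000e-02  1.0536e+02] q [-44.    8.7  92.   -0.   79.3 -59.3] F [-0.2 -0.2 -0.3] T [ 0.01 -0.02  0.05] op 0.602 t 1.3
[ 22.45681832  24.10728368 -83.80998693] 90.05322717686566
[ 0.1497  0.1607 -0.5587 -0.0023  0.0071  0.16  ]
```

Call:
step_arm(plan=[0.15,0.16,-0.56,0,0.006,0.12,0.2,0.15,0.16,-0.56,0,0.006,0.12,0.2,0.15,0.16,-0.56,0,0.006,0.12,0.2,0.15,0.16,-0.56,0,0.006,0.12,0.2,0.15,0.16,-0.56,0,0.006,0.12,0.2,0.15,0.16,-0.56,0,0.006,0.12,0.2,0.15,0.16,-0.56,0,0.006,0.12,0.2,0.15,0.16,-0.56,0,0.006,0.12,0.2])

```text
time_s: 2.1
eef_pos: [0.4531, -0.3142, 0.1897]
eef_rot: [-174.0, -18.2, 154.9]
ft_force: [0.5, -0.0, -1.2]
opening: 0.603
```

```bash
python3 - <<'E'
from h import *
done([0.15, 0.16, -0.56, 0, 0.006, 0.12])
def fkR(q,s4=1):
    r=lambda ax,a:R.from_euler(ax,a,degrees=True)
    return (r("z",q[0])*r("y",q[1]+q[2])*r("z",s4*q[3])*r("y",q[4])*r("z",q[5]+90)).as_matrix()
q,p,e=json.loads(open("log.txt").readlines()[-1])
for s4 in(1,-1): print(s4,R.from_matrix(fkR(q,s4).T@E(*e)).magnitude()*57.3)
E
```

```text
cmd [ 0.4531 -0.314   0.19  ] [-173.99  -18.16  154.88] meas [ 0.4531 -0.3142  0.1897] [-174.    -18.2   154.91] q [ -38.4   23.3   83.   -10.    90.1 -102.8] F [ 0.5 -0.  -1.2] T [-0.   -0.18  0.02] op 0.603 t 2.1
1 4.772749696259409e-14
-1 19.929223650561696
```

```bash
cat >> h.py <<'E'
def fkR(q):
    r=lambda ax,a:R.from_euler(ax,a,degrees=True)
    return (r("z",q[0])*r("y",q[1]+q[2])*r("z",q[3])*r("y",q[4])*r("z",q[5]+90)).as_matrix()
def Amat(q):
    r=lambda ax,a:R.from_euler(ax,a,degrees=True).as_matrix()
    z1=r("z",q[0]); A=z1@np.eye(3); m2=z1@r("y",q[1]); m3=z1@r("y",q[1]+q[2])
    return np.c_[A,m2[:,2],m3[:,0],m3[:,2],fkR(q)[:,2]]
E
python3 - <<'E'
from h import *
L=[json.loads(l) for l in open("log.txt")]
A=np.vstack([Amat(l[0]) for l in L]);b=np.hstack([l[1] for l in L])
x,res,rk,sv=np.linalg.lstsq(A,b,rcond=None);print(x.round(4),rk,sv.round(4),np.abs(A@x-b).max())
a=np.radians(-169.1); xt=np.array([np.cos(a),np.sin(a),0])
Rt=orient(xt,[0,0,1],30); 
p0,R0=load(); tgt=np.array([.4540,-.3150,.027])
print(rel(p0,R0,tgt-.06*Rt[:,2],Rt), tgt-.06*Rt[:,2])
E
```

```text
[-0.      0.0862  0.2827  0.455   0.0941  0.4996  0.297 ] 7 [3.4506 2.4565 1.734  0.2034 0.0847 0.0583 0.0179] 2.7755575615628914e-16
[ 0.0988  0.1076 -0.3715 -0.1176  0.0545  0.1905] [ 0.48345876 -0.30932714  0.07896152]
```

```bash
cat >> h.py <<'E'
KX=np.array([0,.0862,.2827,.455,.0941,.4996,.297])
_L=[json.loads(l) for l in open("log.txt")]
if len(_L)>=3: KX=np.linalg.lstsq(np.vstack([Amat(l[0]) for l in _L]),np.hstack([l[1] for l in _L]),rcond=None)[0]
LO=np.array([-156.59,-49.26,12.9,-63.56,4.71,-161.64]);HI=np.array([156.59,127.26,141.05,243.56,150.69,161.64])
from scipy.optimize import least_squares
def ik(p,Rt,q0):
    f=lambda q:np.r_[(Amat(q)@KX-p)*10,R.from_matrix(fkR(q).T@Rt).as_rotvec()*2]
    s=least_squares(f,np.clip(q0,LO+.1,HI-.1),bounds=(LO,HI),x_scale=30.); return s.x,np.abs(s.fun).max()
E
python3 - <<'E'
from h import *
def di(d): a=np.radians(d); return np.array([np.cos(a),np.sin(a),0])
q0=ctrl.read_state()["qpos"]
lo=np.array([.447,.0182,0]);ly=di(101.9)
pg=np.array([.648,.257,0])+di(169)*.050
for th in (20,30,40):
    tc=8*.001
    for sg in(-1,1):
        Rp=orient(di(-169.1),[0,0,1],th,sg); q1,e1=ik(np.array([.454,-.315,.027]),Rp,q0)
        RA=orient(ly,[0,0,1],th,sg); 
        out=[]
        for y in(-.18,-.095):
            q2,e2=ik(lo+ly*y+[0,0,.056],RA,[0,20,90,0,90,-30 if sg<0 else 150]); out.append((q2.round(1),round(e2,4)))
        zt=-di(79); RH=orient([0,0,-1],zt,th,sg)
        q3,e3=ik(pg+[0,0,.20]+zt*.008,RH,[0,20,90,80,80,0]); q4,e4=ik(pg+[0,0,.20]+zt*.008,RH,[0,20,90,80,80,150])
        q5,e5=ik(pg+[0,0,.20]+zt*.008,RH,[0,20,90,80,80,-150])
        print(th,sg,q1.round(1),round(e1,4),*out,"\n  hang",q3.round(1),round(e3,4),q4.round(1),round(e4,4),q5.round(1),round(e5,4))
E
```

```text
20 -1 [ -36.    34.2   89.1  -15.3   71.3 -130.1] 0.0 (array([-35.7,  25.8,  98.1,  14.1,  71.6, -53.9]), np.float64(0.0)) (array([-29.2,  21.1, 105.2,  16.1,  67.9, -49.1]), np.float64(0.0)) 
  hang [-10.7  27.1 101.7  74.3  77.4 143. ] 0.0 [-10.7  27.1 101.7  74.3  77.4 143. ] 0.0 [   0.4   15.5   96.4   46.5   63.  -161.6] 0.9239
20 1 [-36.   34.2  89.1 -15.3  71.3  49.9] 0.0 (array([-35.7,  25.8,  98.1,  14.1,  71.6, 126.1]), np.float64(0.0)) (array([-29.2,  21.1, 105.2,  16.1,  67.9, 130.9]), np.float64(0.0)) 
  hang [-10.7  27.1 101.7  74.3  77.4 -37. ] 0.0 [-10.7  27.1 101.7  74.3  77.4 -37. ] 0.0 [-10.7  27.1 101.7  74.3  77.4 -37. ] 0.0
30 -1 [ -33.    39.6   83.2  -20.6   80.5 -126.3] 0.0 (array([-38.8,  30.8,  93.7,  18.8,  80.1, -58. ]), np.float64(0.0)) (array([-33. ,  25.8, 101.7,  21.4,  75.6, -54.6]), np.float64(0.0)) 
  hang [ -8.4  22.8 100.6  65.4  72.1 151.2] 0.0 [ -8.4  22.8 100.6  65.4  72.1 151.2] 0.0 [   2.3   15.3   95.4   40.3   62.2 -161.6] 0.7677
30 1 [-33.   39.6  83.2 -20.6  80.5  53.7] 0.0 (array([-38.8,  30.8,  93.7,  18.8,  80.1, 122. ]), np.float64(0
[... 161 characters left out ...]
 0.0 [ -8.4  22.8 100.6  65.4  72.1 -28.8] 0.0
40 -1 [ -30.6   45.3   77.2  -25.2   89.7 -123.9] 0.0 (array([-41.3,  36.2,  89.3,  22.7,  88.5, -60.8]), np.float64(0.0)) (array([-36. ,  31.1,  98.1,  25.7,  83.4, -58.5]), np.float64(0.0)) 
  hang [ -5.3  19.7  98.7  55.2  68.1 160.6] 0.0 [ -5.3  19.7  98.7  55.2  68.1 160.6] 0.0 [   4.    15.5   94.1   34.3   62.3 -161.6] 0.6007
40 1 [-30.6  45.3  77.2 -25.2  89.7  56.1] 0.0 (array([-41.3,  36.2,  89.3,  22.7,  88.5, 119.2]), np.float64(0.0)) (array([-36. ,  31.1,  98.1,  25.7,  83.4, 121.5]), np.float64(0.0)) 
  hang [ -5.3  19.7  98.7  55.2  68.1 -19.4] 0.0 [ -5.3  19.7  98.7  55.2  68.1 -19.4] 0.0 [ -5.3  19.7  98.7  55.2  68.1 -19.4] 0.0
```

```bash
python3 - <<'E'
from h import *
t=cam("top"); s=cam("side")
crop(t,320,150,440,240,6,"t_grey.png")
crop(s,270,140,390,260,5,"s_grey.png")
E
```

```text
(no output)
```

View pics/t_grey.png

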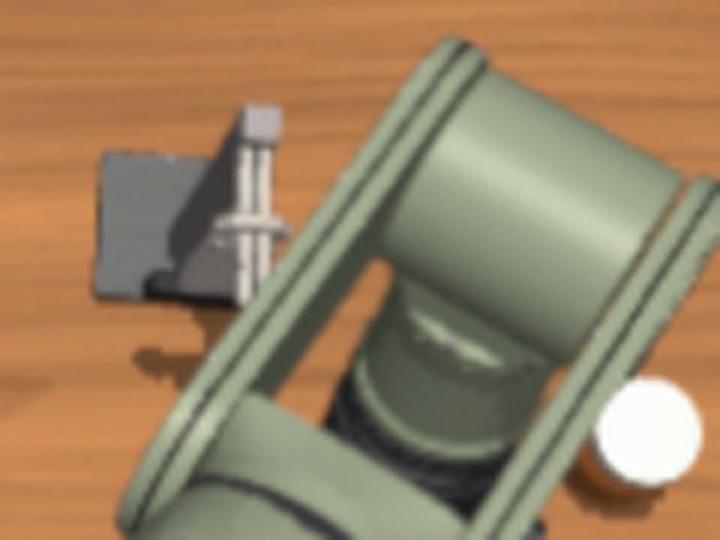

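View pics/s_grey.png

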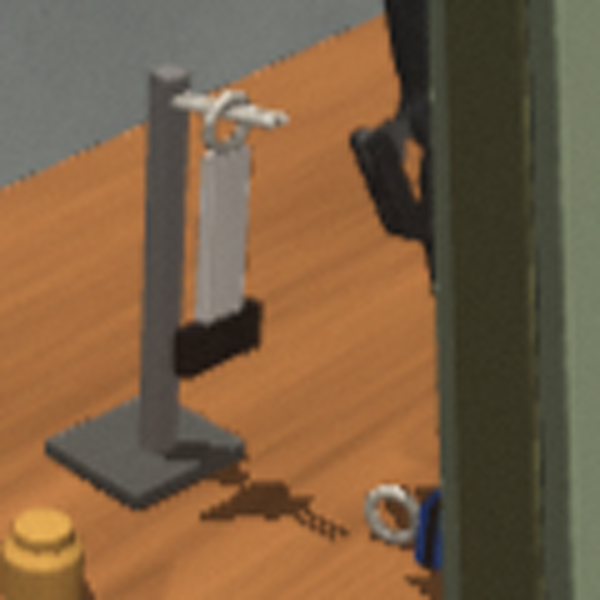

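```bash
python3 - <<'E'
from h import *
t=cam("top")
o=lambda u,v:((u+.5)/6-.5+320,(v+.5)/6-.5+150)
print("post",onz(t,*o(263,125),.25),"tip",onz(t,*o(245,300),.25),"ring",onz(t,*o(250,230),.255))
for u,v,z,n in [(257,197,.13,"bottle"),(307,203,.045,"obj"),(427,222,.07,"jar"),(145,254,.03,"box")]: print(n,onz(t,u,v,z))
# fork width at height
print(onz(t,*o(120,520),.28),onz(t,*o(460,45),.28),onz(t,*o(715,185),.28))
q=ctrl.read_state()["qpos"]; print(Amat(q)@KX-.297*fkR(q)[:,2])
E
```

```text
post [ 0.64712727 -0.27685917  0.25      ] tip [ 0.56828207 -0.26490821  0.25      ] ring [ 0.59838792 -0.26773731  0.255     ]
bottle [0.60638853 0.01373632 0.13      ]
obj [ 0.60324842 -0.13595969  0.045     ]
jar [ 0.53321237 -0.49673943  0.07      ]
box [0.45341494 0.37064305 0.03      ]
[ 0.46917085 -0.20265936  0.28      ] [ 0.67313501 -0.35839391  0.28      ] [ 0.6089816  -0.46426244  0.28      ]
[ 0.54911116 -0.32547486  0.47092656]
```

```bash
python3 - <<'E'
from h import *
def di(d): a=np.radians(d); return np.array([np.cos(a),np.sin(a),0])
Rt=orient(di(-169.1),[0,0,1],0,-1)
p0,R0=load()
print(rel(p0,R0,[.4544,-.315,.12],Rt))
q,e=ik(np.array([.4544,-.315,.024]),Rt,ctrl.read_state()["qpos"]);print(q.round(1),e)
lo=np.array([.4472,.0180,0]);ly=di(101.9)
for y in(-.21,-.092):
  q,e=ik(lo+ly*y+[0,0,.053],orient(ly,[0,0,1],0,-1),[-30,20,90,0,80,-22]);print(q.round(1),e)
E
```

```text
[-0.0007 -0.2156 -0.3858 -0.0466  0.0131  0.1314]
[ -43.7   25.9  100.3   -0.    53.8 -144.6] 5.162537064506978e-14
[-30.4  20.4 103.9  -0.   55.7 -42.3] 3.468503387196654e-11
[-19.3  15.  111.4  -0.   53.6 -31.2] 5.10702591327572e-14
```

Call:
step_arm(plan=[-0.001,-0.216,-0.386,-0.047,0.013,0.131,0.2,-0.001,-0.216,-0.386,-0.047,0.013,0.131,0.2,-0.001,-0.216,-0.386,-0.047,0.013,0.131,0.2,-0.001,-0.216,-0.386,-0.047,0.013,0.131,0.2,-0.001,-0.216,-0.386,-0.047,0.013,0.131,0.2,-0.001,-0.216,-0.386,-0.047,0.013,0.131,0.2,-0.001,-0.216,-0.386,-0.047,0.013,0.131,0.2])

```text
time_s: 2.95
eef_pos: [0.4539, -0.316, 0.1209]
eef_rot: [-180.0, 0.0, -169.3]
ft_force: [0.5, 0.3, 0.5]
opening: 0.602
```

```bash
python3 - <<'E'
from h import *
done([-0.001, -0.216, -0.386, -0.047, 0.013, 0.131])
def di(d): a=np.radians(d); return np.array([np.cos(a),np.sin(a),0])
print(rel(*load(),[.4544,-.315,.024],orient(di(-169.1),[0,0,1],0,-1)))
s=cam("side");t=cam("top"); crop(s,330,180,480,300,5,"s1.png");crop(t,320,200,440,310,6,"t1.png")
E
```

```text
cmd [ 0.4546 -0.3152  0.1201] [ 1.7998e+02  5.0000e-02 -1.6909e+02] meas [ 0.4539 -0.316   0.1209] [-1.7998e+02  3.0000e-02 -1.6928e+02] q [ -43.8   17.3   98.1    0.    64.6 -144.5] F [0.5 0.3 0.5] T [ 0.06 -0.04  0.03] op 0.602 t 2.95
[2.000e-04 5.000e-04 1.000e-04 5.000e-04 3.000e-04 1.923e-01]
```

View pics/t1.png

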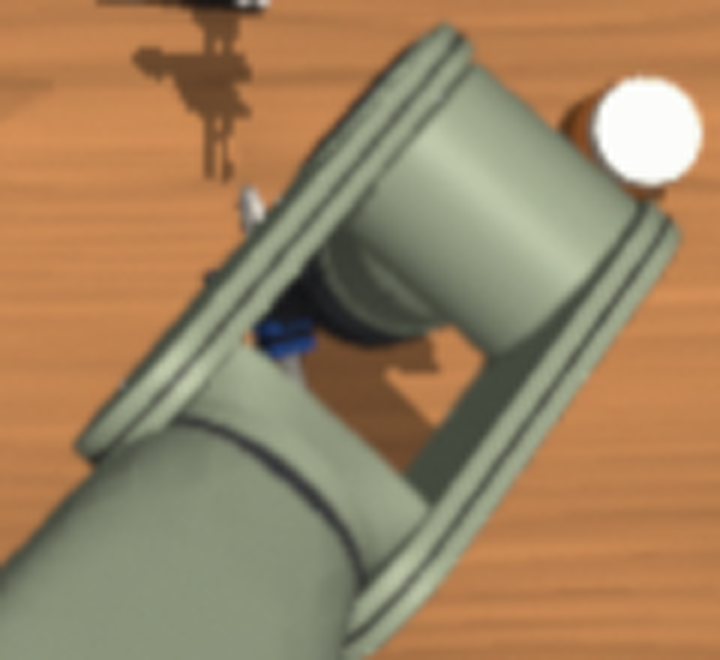

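Call:
step_arm(plan=[0,0,0,0,0,0.08,0.2,0,0,0,0,0,0.16,0.2,0,0,0,0,0,0.192,0.2,0,0,0,0,0,0.192,0.2,0,0,0,0,0,0.192,-1,0,0,0,0,0,0.192,-1,0,0,0,0,0,0.192,-1,0,0,0,0,0,0.192,-1,0,0,0,0,0,0.192,-1], grip_force=60)

```text
time_s: 3.95
eef_pos: [0.4555, -0.3167, 0.0261]
eef_rot: [-179.8, 0.2, -169.1]
ft_force: [1.2, -0.1, 5.3]
opening: 0.27
```

```bash
python3 - <<'E'
from h import *
done([0,0,0,0,0,.192])
E
```

```text
cmd [ 0.4547 -0.3151  0.0241] [ 1.7998e+02  5.0000e-02 -1.6909e+02] meas [ 0.4555 -0.3167  0.0261] [-179.85    0.18 -169.11] q [-4.380e+01  2.570e+01  1.002e+02  1.000e-01  5.380e+01 -1.447e+02] F [ 1.2 -0.1  5.3] T [ 0.07 -0.11 -0.  ] op 0.27 t 3.95
```

Call:
step_arm(plan=[0,0,0,0,0,-0.1,-1,0,0,0,0,0,-0.16,-1,0,0,0,0,0,-0.16,-1])

```text
time_s: 4.25
eef_pos: [0.457, -0.3183, 0.1094]
eef_rot: [-179.5, 0.4, -169.1]
ft_force: [0.0, -0.7, -1.1]
opening: 0.268
```

```bash
python3 - <<'E'
from h import *
done([0,0,0,0,0,-.16])
def di(d): a=np.radians(d); return np.array([np.cos(a),np.sin(a),0])
lo=np.array([.4472,.0180,0]);ly=di(101.9)
print(rel(*load(),lo+ly*-.2175+[0,0,.1],orient(ly,[0,0,1],0,-1)))
E
```

```text
cmd [ 0.4546 -0.3151  0.1041] [ 1.7998e+02  5.0000e-02 -1.6909e+02] meas [ 0.457  -0.3183  0.1094] [-179.54    0.38 -169.1 ] q [ -43.8   18.3   98.4    0.    62.7 -144.7] F [ 0.  -0.7 -1.1] T [-0.02  0.   -0.04] op 0.268 t 4.25
[ 5.000e-04  3.000e-04  9.890e-01 -1.190e-01  2.221e-01  8.400e-03]
```

Call:
step_arm(plan=[0,0,0.94,-0.119,0.222,0.008,-1,0,0,0.94,-0.119,0.222,0.008,-1,0,0,0.94,-0.119,0.222,0.008,-1,0,0,0.94,-0.119,0.222,0.008,-1,0,0,0.94,-0.119,0.222,0.008,-1,0,0,0.94,-0.119,0.222,0.008,-1,0,0,0.94,-0.119,0.222,0.008,-1,0,0,0.94,-0.119,0.222,0.008,-1,0,0,0.94,-0.119,0.222,0.008,-1,0,0,0.94,-0.119,0.222,0.008,-1])

```text
time_s: 5.25
eef_pos: [0.4903, -0.1946, 0.0989]
eef_rot: [-179.9, -0.1, 105.9]
ft_force: [-0.2, -0.5, -0.8]
opening: 0.268
```

```bash
python3 - <<'E'
from h import *
done([0,0,.94,-.119,.222,.008])
def di(d): a=np.radians(d); return np.array([np.cos(a),np.sin(a),0])
lo=np.array([.4472,.0180,0]);ly=di(101.9)
print(rel(*load(),lo+ly*-.2175+[0,0,.0535],orient(ly,[0,0,1],0,-1)))
E
```

```text
cmd [ 0.492  -0.1949  0.1002] [ 1.7995e+02 -1.0000e-02  1.0631e+02] meas [ 0.4903 -0.1946  0.0989] [-1.7992e+02 -1.4000e-01  1.0594e+02] q [-31.1  16.4 102.4   0.   61.4 -47. ] F [-0.2 -0.5 -0.8] T [ 0.03  0.02 -0.02] op 0.268 t 5.25
[ 0.0005 -0.0002  0.049   0.0001 -0.      0.0934]
```

Call:
step_arm(plan=[0,0,0.049,0,0,0.05,-1,0,0,0.049,0,0,0.093,-1,0,0,0.049,0,0,0.093,-1,0,0,0.049,0,0,0.093,-1,0,0,0.049,0,0,0.093,-1])

```text
time_s: 5.75
eef_pos: [0.4922, -0.1956, 0.0547]
eef_rot: [179.9, 0.0, 101.9]
ft_force: [-0.5, -0.0, -0.1]
opening: 0.27
```

```bash
python3 - <<'E'
from h import *
done([0,0,.049,0,0,.093])
s=cam("side");t=cam("top")
crop(t,220,215,370,315,5,"t2.png"); crop(s,240,230,400,330,5,"s2.png")
E
```

```text
cmd [ 0.4921 -0.1949  0.0537] [ 1.7995e+02 -2.0000e-02  1.0190e+02] meas [ 0.4922 -0.1956  0.0547] [1.7990e+02 3.0000e-02 1.0189e+02] q [-3.110e+01  2.060e+01  1.033e+02  1.000e-01  5.600e+01 -4.300e+01] F [-0.5 -0.  -0.1] T [ 0.05 -0.01  0.04] op 0.27 t 5.75
```

View pics/t2.png

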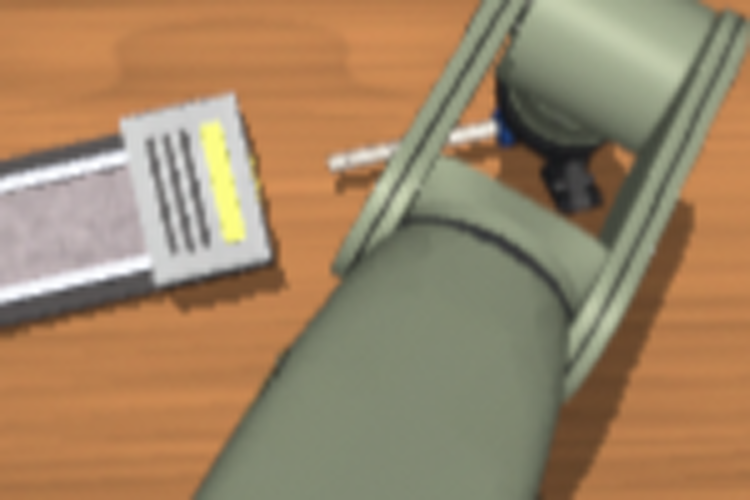

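View pics/s2.png

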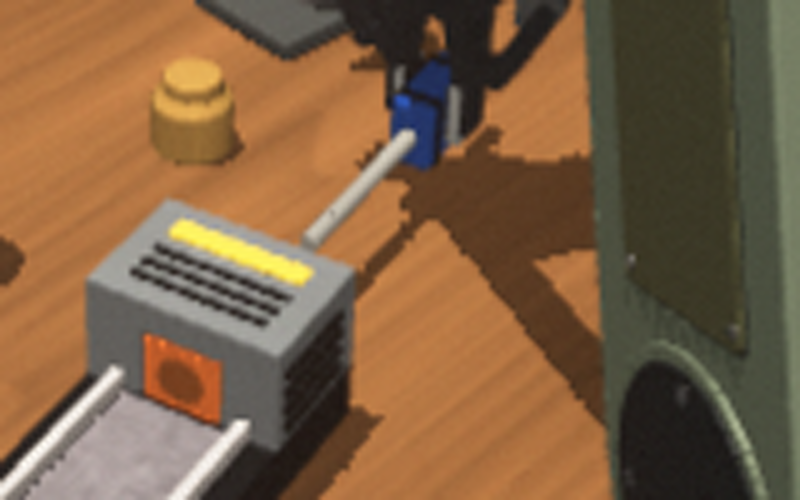

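```bash
cat >> h.py <<'E'
def di(d): a=np.radians(d); return np.array([np.cos(a),np.sin(a),0])
def lampf(p,lo,yaw=11.9):
    r=R.from_euler("z",-yaw,degrees=True).as_matrix(); return r@(np.asarray(p)-lo)
E
python3 - <<'E'
from h import *
s=cam("side");t=cam("top")
o=lambda p,k,x,y:((p[0]+.5)/k-.5+x,(p[1]+.5)/k-.5+y)
tt=o((331,163),5,220,215);tr=o((497,128),5,220,215); st=o((311,238),5,240,230); sr=o((411,136),5,240,230)
print("tip tri",tri(t,tt,s,st),"root tri",tri(t,tr,s,sr))
lt=np.array([.4477,.0174,0]); ls=np.array([.44527,.0203,0])
a,b=onz(t,*tt,.048),onz(t,*tr,.048); print("top",lampf(a,lt),lampf(b,lt))
a,b=onz(s,*st,.048),onz(s,*sr,.048); print("side",lampf(a,ls),lampf(b,ls))
E
```

```text
tip tri (array([ 0.46583197, -0.06814658,  0.04940237]), np.float64(0.0013726385449539047)) root tri (array([ 0.48601741, -0.16971177,  0.04682657]), np.float64(0.0008665328826592802))
top [ 0.00086378 -0.0871949   0.048     ] [-0.00079959 -0.19070422  0.048     ]
side [ 0.00206493 -0.09259324  0.048     ] [-0.0004164  -0.19298762  0.048     ]
```

Call:
step_arm(plan=[0,0,0,0.03,0,0,-1,0,0,0,0.06,0,0,-1,0,0,0,0.08,0,0,-1,0,0,0,0.09,0,0,-1,0,0,0,0.1,0,0,-1,0,0,0,0.11,0,0,-1])

```text
time_s: 6.55
eef_pos: [0.4804, -0.1411, 0.0541]
eef_rot: [179.9, 0.0, 101.9]
ft_force: [-0.4, -0.7, -0.7]
opening: 0.274
```

```bash
python3 - <<'E'
from h import *
done([0,0,0,.11,0,0])
s=cam("side");t=cam("top")
crop(t,220,215,370,315,5,"t3.png"); crop(s,240,230,400,330,5,"s3.png")
E
```

```text
cmd [ 0.4807 -0.1411  0.0537] [ 1.7995e+02 -2.0000e-02  1.0190e+02] meas [ 0.4804 -0.1411  0.0541] [179.94   0.   101.9 ] q [-26.3  17.8 107.4   0.   54.8 -38.2] F [-0.4 -0.7 -0.7] T [-0.07  0.02  0.03] op 0.274 t 6.55
```

View pics/t3.png

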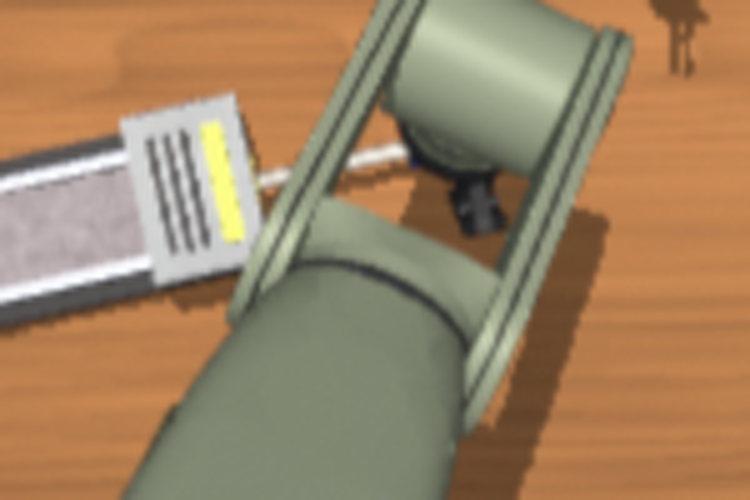

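View pics/s3.png

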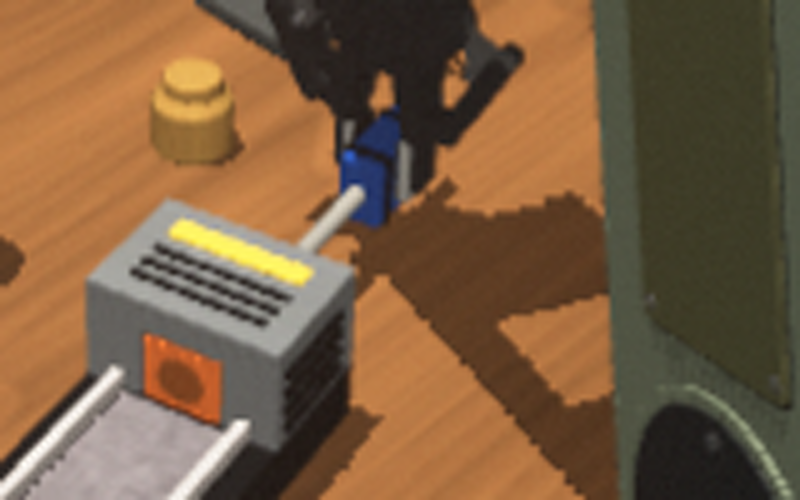

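Call:
step_arm(plan=[0,0,0,0.01,0,0,-1,0,0,0,0.02,0,0,-1,0,0,0,0.04,0,0,-1,0,0,0,0.06,0,0,-1], grip_force=90)

```text
time_s: 7.05
eef_pos: [0.4767, -0.1156, 0.0554]
eef_rot: [179.7, 0.4, 101.9]
ft_force: [1.6, -9.1, -1.6]
opening: 0.266
```

```bash
python3 - <<'E'
from h import *
done([0,0,0,.06,0,0])
s=cam("side"); crop(s,240,230,400,330,5,"s4.png")
E
```

```text
cmd [ 0.4746 -0.1117  0.0537] [ 1.7995e+02 -2.0000e-02  1.0190e+02] meas [ 0.4767 -0.1156  0.0554] [179.72   0.43 101.89] q [-23.6  16.4 109.1  -0.2  54.  -35.4] F [ 1.6 -9.1 -1.6] T [-1.5  -0.27  0.  ] op 0.266 t 7.05
```

View pics/s4.png

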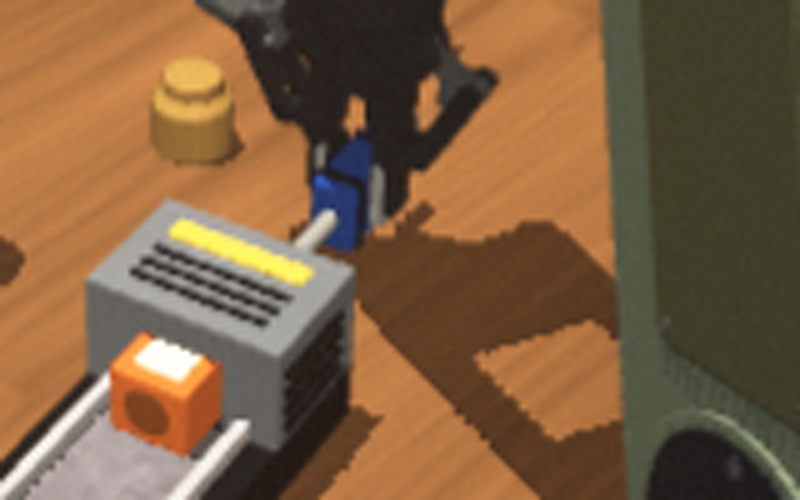

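Call:
step_arm(plan=[0,0,0,0.02,0,0,-1,0,0,0,0.04,0,0,-1,0,0,0,0.06,0,0,-1,0,0,0,0.075,0,0,-1,0,0,0,0.085,0,0,-1,0,0,0,0.095,0,0,-1,0,0,0,0.1,0,0,-1,0,0,0,0.1,0,0,-1])

```text
time_s: 7.9
eef_pos: [0.4635, -0.0627, 0.0539]
eef_rot: [180.0, -0.1, 101.9]
ft_force: [-0.0, 0.4, -1.5]
opening: 0.267
```

```bash
python3 - <<'E'
from h import *
done([0,0,0,.1,0,0])
s=cam("side"); crop(s,215,230,375,350,5,"s5.png")
t=cam("top"); crop(t,200,215,330,300,6,"t5.png")
E
```

```text
cmd [ 0.4642 -0.0628  0.0538] [ 1.7995e+02 -2.0000e-02  1.0190e+02] meas [ 0.4635 -0.0627  0.0539] [ 1.7998e+02 -5.0000e-02  1.0191e+02] q [-1.84e+01  1.45e+01  1.12e+02  1.00e-01  5.36e+01 -3.03e+01] F [-0.   0.4 -1.5] T [ 0.02 -0.03  0.03] op 0.267 t 7.9
```

View pics/s5.png

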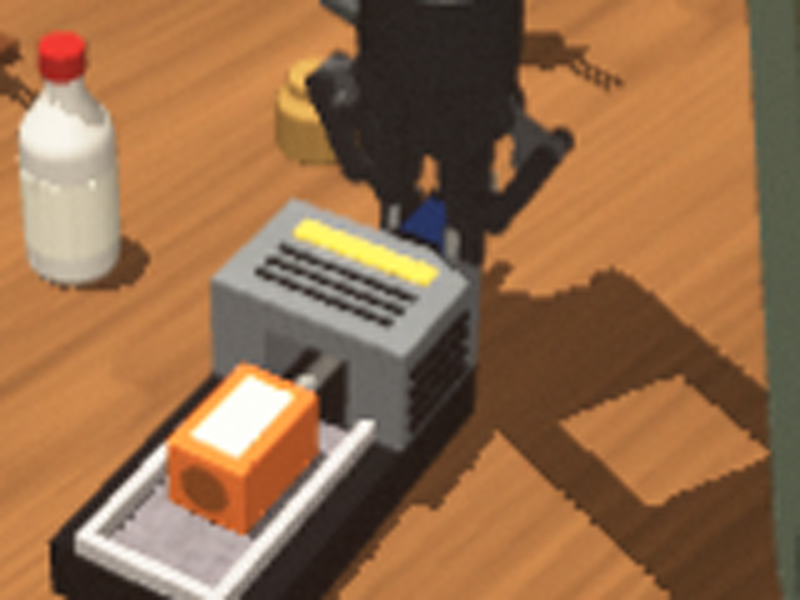

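View pics/t5.png

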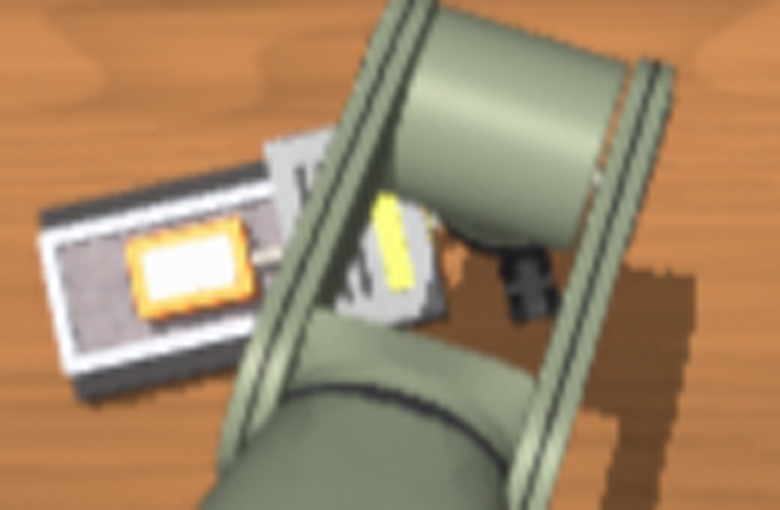

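Call:
step_arm(plan=[0,0,0,-0.04,0,0,-1,0,0,0,-0.08,0,0,-1,0,0,0,-0.13,0,0,-1,0,0,0,-0.18,0,0,-1,0,0,0,-0.23,0,0,-1,0,0,0,-0.29,0,0,-1,0,0,0,-0.29,0,0,-1])

```text
time_s: 8.7
eef_pos: [0.4952, -0.209, 0.0546]
eef_rot: [179.8, 0.2, 101.7]
ft_force: [-0.3, 1.0, -1.8]
opening: 0.27
```

```bash
python3 - <<'E'
from h import *
done([0,0,0,-.29,0,0])
s=cam("side"); crop(s,215,230,375,350,5,"s6.png")
t=cam("top"); crop(t,200,215,330,300,6,"t6.png")
q=ctrl.read_state()["qpos"]
# lay + regrasp + hang IK
for phi in(-70,-80,-90,-101):
  P=np.array([.41,-.24,.025])
  qa,ea=ik(P,orient(di(phi),[0,0,1],0,-1),[-35,25,100,0,55,140])
  qb,eb=ik(P+[0,0,.003],orient(di(phi),[0,0,1],30,-1),qa)
  line=[]
  qq=qb
  for k in range(1,11):
    a=np.radians(90*k/10); ps=phi+(-101-phi)*k/10
    xt=di(ps)*np.cos(a)-np.array([0,0,1])*np.sin(a); zt=np.array([0,0,1])*np.cos(a)+di(ps)*np.sin(a)
    pos=np.array([.41,-.24,.3])+(np.array([.55,.277,.3])-[.41,-.24,.3])*k/10
    qq,e=ik(pos,orient(xt,zt,30,-1),qq); line.append((qq.round(0).tolist(),round(e,3)))
  print(phi,qa.round(1),round(ea,4),qb.round(1),round(eb,4)); [print("   ",l) for l in line]
E
```

```text
cmd [ 0.4941 -0.2047  0.0537] [ 1.7995e+02 -2.0000e-02  1.0190e+02] meas [ 0.4952 -0.209   0.0546] [1.7983e+02 1.6000e-01 1.0169e+02] q [-32.1  21.3 102.3   0.   56.1 -43.8] F [-0.3  1.  -1.8] T [0.04 0.02 0.01] op 0.27 t 8.7
-70 [-40.8  18.4 111.4  -0.   50.2 119.2] 0.0 [-31.2  12.6 125.  -39.9  25.3 161.6] 0.0952
    ([-25.0, -12.0, 108.0, -17.0, 70.0, 142.0], np.float64(0.0))
    ([-22.0, -8.0, 104.0, -10.0, 78.0, 146.0], np.float64(0.0))
    ([-20.0, -5.0, 101.0, -3.0, 83.0, 150.0], np.float64(0.0))
    ([-18.0, -3.0, 98.0, 5.0, 87.0, 154.0], np.float64(0.0))
    ([-17.0, -0.0, 97.0, 14.0, 89.0, 158.0], np.float64(0.0))
    ([-16.0, 1.0, 97.0, 23.0, 89.0, 161.0], np.float64(0.0))
    ([-15.0, 3.0, 98.0, 33.0, 88.0, 162.0], np.float64(0.04))
    ([-13.0, 5.0, 100.0, 43.0, 84.0, 162.0], np.float64(0.063))
    ([-11.0, 7.0, 102.0, 53.0, 80.0, 162.0], np.float64(0.047))
    ([-7.0, 9.0, 104.0, 63.0, 75.0, 161.0], np.float64(0.0))
-80 [-40.8  18.4 111.4  -0.   50.2 129.2] 0.0 [-31.4  13.2 122.1 -32.4  30.9 161.6] 0.2176
    ([-23.0, -10.0, 107.0, -19.0, 73.0, 153.0], np.float64(0.0))

[... 1334 characters left out ...]
2 150.2] 0.0 [-34.8  14.5 117.3 -19.4  39.7 161.6] 0.5006
    ([-26.0, -7.0, 103.0, -16.0, 78.0, 162.0], np.float64(0.192))
    ([-25.0, -6.0, 102.0, -7.0, 82.0, 162.0], np.float64(0.191))
    ([-24.0, -6.0, 101.0, 1.0, 84.0, 162.0], np.float64(0.197))
    ([-23.0, -5.0, 101.0, 10.0, 85.0, 162.0], np.float64(0.206))
    ([-21.0, -4.0, 101.0, 19.0, 85.0, 162.0], np.float64(0.21))
    ([-20.0, -2.0, 102.0, 28.0, 85.0, 162.0], np.float64(0.204))
    ([-18.0, -0.0, 103.0, 37.0, 83.0, 162.0], np.float64(0.181))
    ([-15.0, 2.0, 104.0, 46.0, 81.0, 162.0], np.float64(0.138))
    ([-11.0, 6.0, 104.0, 55.0, 78.0, 162.0], np.float64(0.075))
    ([-7.0, 9.0, 104.0, 63.0, 75.0, 161.0], np.float64(0.0))
```

View pics/s6.png

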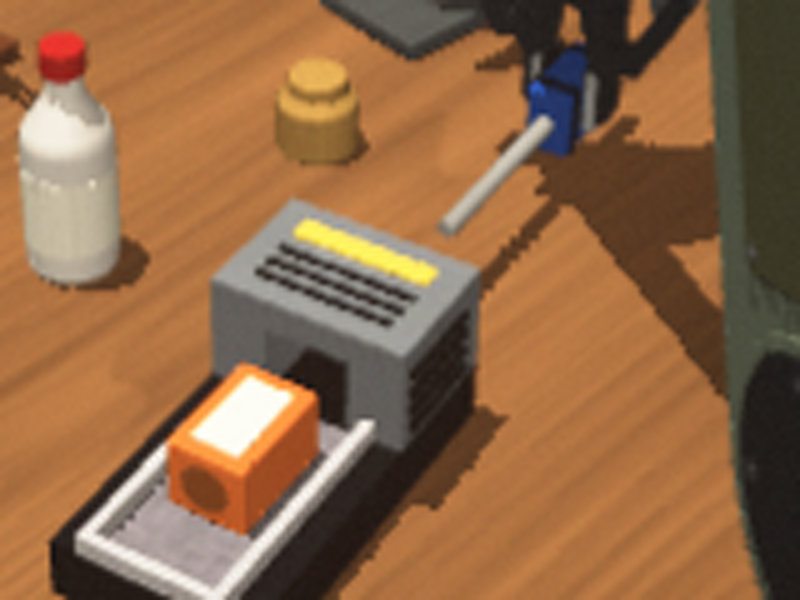

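View pics/t6.png

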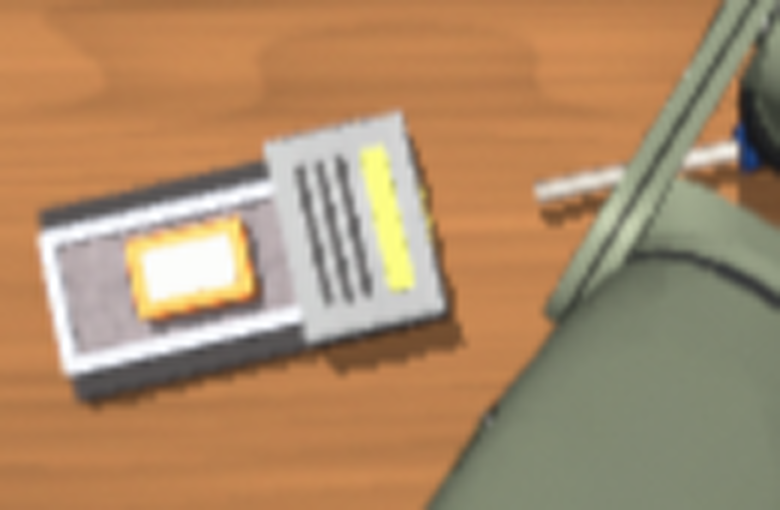

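```bash
python3 - <<'E'
from h import *
p,R0=load()
print(rel(p,R0,[.41,-.24,.0275],R0))
E
```

```text
[ 0.      0.      0.     -0.0345 -0.1793  0.0523]
```

Call:
step_arm(plan=[0,0,0,-0.02,-0.08,0,-1,0,0,0,-0.034,-0.179,0,-1,0,0,0,-0.034,-0.179,0.02,-1,0,0,0,-0.034,-0.179,0.04,-1,0,0,0,-0.034,-0.179,0.052,-1,0,0,0,-0.034,-0.179,0.052,-1])

```text
time_s: 9.4
eef_pos: [0.41, -0.2391, 0.0269]
eef_rot: [-180.0, -0.1, 102.0]
ft_force: [0.4, 0.5, -1.6]
opening: 0.261
```

```bash
python3 - <<'E'
from h import *
done([0,0,0,-.034,-.179,.052])
E
```

```text
cmd [ 0.4101 -0.2397  0.0276] [ 1.7995e+02 -2.0000e-02  1.0190e+02] meas [ 0.41   -0.2391  0.0269] [-1.8000e+02 -1.0000e-01  1.0198e+02] q [-4.080e+01  1.820e+01  1.114e+02  1.000e-01  5.050e+01 -5.280e+01] F [ 0.4  0.5 -1.6] T [-0.01 -0.01 -0.01] op 0.261 t 9.4
```

Call:
step_arm(plan=[0,0,0,0,0,0.003,-1,0,0,0,0,0,0.003,-1,0,0,0,0,0,0.003,0.2,0,0,0,0,0,0.003,0.2,0,0,0,0,0,0.003,0.2,0,0,0,0,0,0.003,0.2,0,0,0,0,0,-0.08,0.2,0,0,0,0,0,-0.16,0.2,0,0,0,0,0,-0.2,0.2,0,0,0,0,0,-0.2,0.2])

```text
time_s: 10.4
eef_pos: [0.412, -0.2423, 0.1318]
eef_rot: [179.6, 0.4, 101.9]
ft_force: [0.3, 0.6, 0.7]
opening: 0.601
```

```bash
python3 - <<'E'
from h import *
done([0,0,0,0,0,-.2])
s=cam("side");t=cam("top"); crop(s,290,200,450,320,5,"s7.png");crop(t,290,220,400,310,7,"t7.png")
E
```

```text
cmd [ 0.41   -0.2398  0.1276] [ 1.7995e+02 -2.0000e-02  1.0190e+02] meas [ 0.412  -0.2423  0.1318] [179.65   0.38 101.88] q [-4.090e+01  7.700e+00  1.085e+02  1.000e-01  6.330e+01 -5.280e+01] F [0.3 0.6 0.7] T [-0.02 -0.04 -0.02] op 0.601 t 10.4
```

View pics/s7.png

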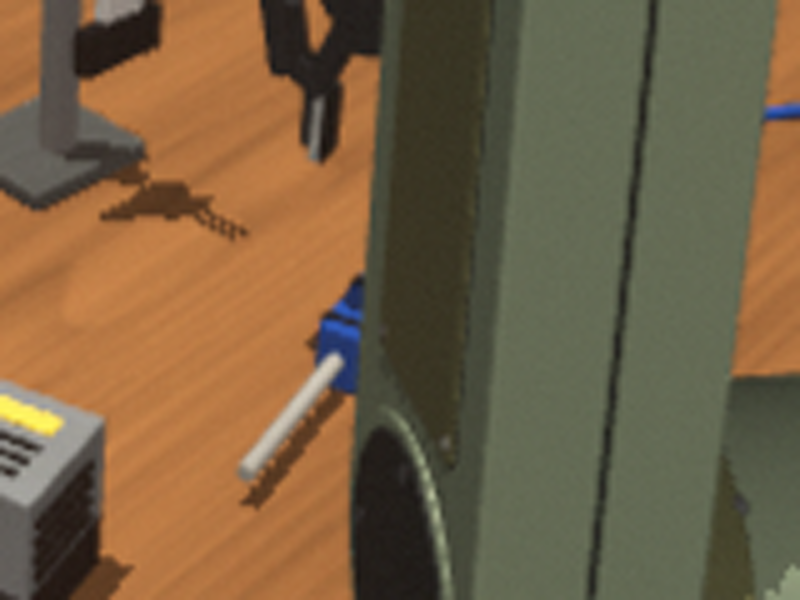

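View pics/t7.png

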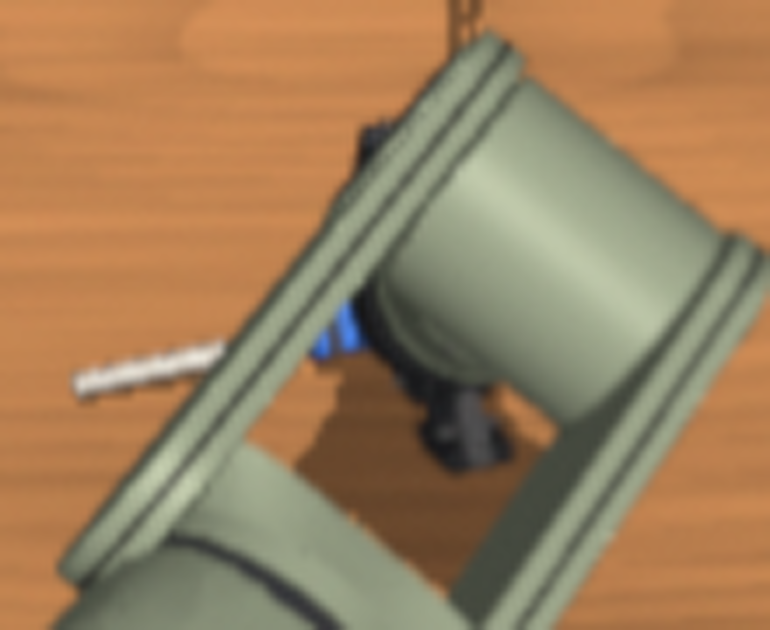

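Call:
step_arm(plan=[0,0,0.95,0,0,0,0.2,0,0,0.95,0,0,0,0.2,0,0,0.95,0,0,0,0.2,0,0,0.95,0,0,0,0.2,0,0,0.95,0,0,0,0.2,0,0,0.95,0,0,0,0.2,0,0,0.95,0,0,0,0.2,0,0,0.95,0,0,0,0.2,0,0,0.95,0,0,0,0.2,0,0,0.95,0,0,0,0.2])

```text
time_s: 11.5
eef_pos: [0.4082, -0.2391, 0.1257]
eef_rot: [-179.8, 0.1, 16.0]
ft_force: [-0.3, -0.2, -0.1]
opening: 0.601
```

```bash
python3 - <<'E'
from h import *
done([0,0,.95,0,0,0])
Rt=orient(di(101.9),[0,0,1],30,1); p0,R0=load()
rv=R.from_matrix(R0.T@Rt).as_rotvec(degrees=True); print(rv,np.linalg.norm(rv))
P=np.array([.410,-.2393,.029])
print(rel(p0,R0,P-.11*Rt[:,2],Rt))
Rh=R0@R.from_rotvec(rv*.8,degrees=True).as_matrix(); print(rel(p0,R0,P-.11*Rt[:,2],Rh))
q,e=ik(P,Rt,[-40,30,95,19,80,122]); print(q,e)
E
```

```text
cmd [ 0.41   -0.2398  0.1276] [-1.7999e+02 -5.0000e-02  1.6400e+01] meas [ 0.4082 -0.2391  0.1257] [-1.7977e+02  1.0000e-01  1.6040e+01] q [-40.9   8.1 108.9   0.   63.3  33.1] F [-0.3 -0.2 -0.1] T [-0.04  0.01  0.03] op 0.601 t 11.5
[ 24.63614871 -22.84279617  92.13317966] 98.0676090984547
[ 0.2737 -0.2538  1.0237 -0.0084  0.1087  0.0067]
[ 0.219  -0.203   0.819  -0.0084  0.1087  0.0067]
[-49.59232017  32.20061319  95.76006222  14.05718286  79.26359476
 112.51996207] 2.6770801626601145e-11
```

Call:
step_arm(plan=[0.22,-0.2,0.82,-0.008,0.109,0.007,0.2,0.22,-0.2,0.82,-0.008,0.109,0.007,0.2,0.22,-0.2,0.82,-0.008,0.109,0.007,0.2,0.22,-0.2,0.82,-0.008,0.109,0.007,0.2,0.22,-0.2,0.82,-0.008,0.109,0.007,0.2,0.22,-0.2,0.82,-0.008,0.109,0.007,0.2,0.22,-0.2,0.82,-0.008,0.109,0.007,0.2,0.22,-0.2,0.82,-0.008,0.109,0.007,0.2,0.22,-0.2,0.82,-0.008,0.109,0.007,0.2,0.22,-0.2,0.82,-0.008,0.109,0.007,0.2])

```text
time_s: 12.5
eef_pos: [0.4198, -0.2933, 0.1218]
eef_rot: [-175.3, 24.8, -57.8]
ft_force: [0.1, -0.0, 0.2]
opening: 0.599
```

```bash
python3 - <<'E'
from h import *
done([0.22, -0.2, 0.82, -0.008, 0.109, 0.007])
Rt=orient(di(101.9),[0,0,1],30,1); p0,R0=load()
P=np.array([.410,-.2393,.029])
print(rel(p0,R0,P-.08*Rt[:,2],Rt))
E
```

```text
cmd [ 0.4216 -0.2932  0.1241] [-175.25   24.49  -57.61] meas [ 0.4198 -0.2933  0.1218] [-175.31   24.78  -57.79] q [-49.4  26.6  88.7   8.1  88.6  97.4] F [ 0.1 -0.   0.2] T [-0.14 -0.09  0.01] op 0.599 t 12.5
[ 0.0519 -0.0521  0.2046 -0.0045 -0.0053  0.0595]
```

Call:
step_arm(plan=[0.052,-0.052,0.205,-0.005,-0.005,0.059,0.2,0.052,-0.052,0.205,-0.005,-0.005,0.059,0.2,0.052,-0.052,0.205,-0.005,-0.005,0.059,0.2,0.052,-0.052,0.205,-0.005,-0.005,0.059,0.2])

```text
time_s: 12.9
eef_pos: [0.4166, -0.278, 0.0973]
eef_rot: [179.9, 30.1, -78.1]
ft_force: [-0.8, 0.4, 0.5]
opening: 0.601
```

```bash
python3 - <<'E'
from h import *
done([0.052, -0.052, 0.205, -0.005, -0.005, 0.059])
Rt=orient(di(101.9),[0,0,1],30,1); p0,R0=load()
P=np.array([.410,-.2393,.029])
print(rel(p0,R0,P,Rt))
s=cam("side");t=cam("top"); crop(s,290,200,450,320,5,"s8.png");crop(t,290,220,400,310,7,"t8.png")
o=lambda p,k,x,y:((p[0]+.5)/k-.5+x,(p[1]+.5)/k-.5+y)
E
```

```text
cmd [ 0.418  -0.2784  0.0986] [179.99  29.99 -78.14] meas [ 0.4166 -0.278   0.0973] [179.94  30.14 -78.1 ] q [-51.5  29.   90.3  13.   88.2 113. ] F [-0.8  0.4  0.5] T [-0.21 -0.04 -0.04] op 0.601 t 12.9
[-1.000e-04 -1.000e-04 -4.000e-04  4.000e-04 -4.000e-04  1.605e-01]
```

View pics/t8.png

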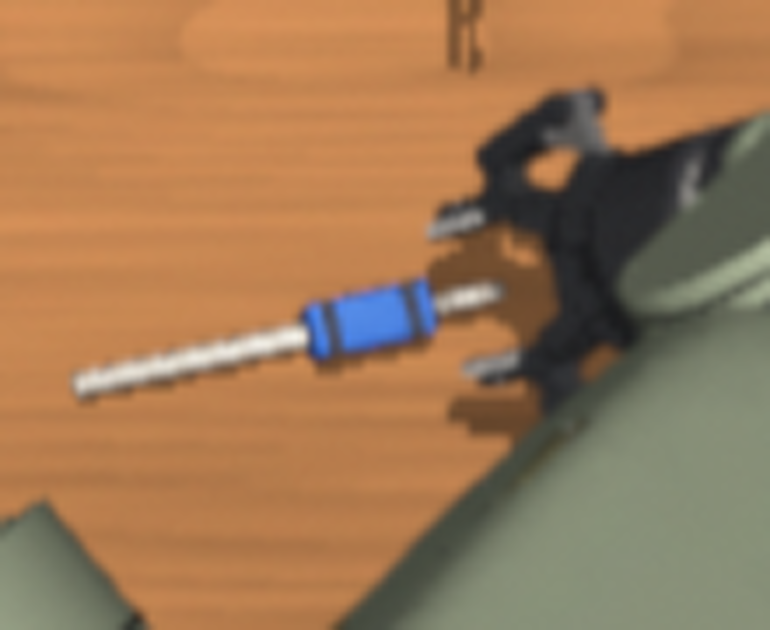

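```bash
python3 - <<'E'
from h import *
t=cam("top")
o=lambda p,k,x,y:((p[0]+.5)/k-.5+x,(p[1]+.5)/k-.5+y)
f=lambda p,z:onz(t,*o(p,7,290,220),z)
a=f((77,384),.0215);e=f((503,290),.0215);d=(a-e);print(a,e,np.linalg.norm(d),np.degrees(np.arctan2(d[1],d[0])),"orig",a-132.5/196*d, "handle",f((370,318),.038))
E
```

```text
[ 0.38452725 -0.11171486  0.0215    ] [ 0.42243056 -0.30054398  0.0215    ] 0.19259568103483313 101.35003832955537 orig [ 0.41015066 -0.2393672   0.0215    ] handle [ 0.41031753 -0.23916258  0.038     ]
```

Tool lies exactly where expected (0.410, -0.239). Approach and grasp.

Call:
step_arm(plan=[0,0,0,0,0,0.06,0.2,0,0,0,0,0,0.12,0.2,0,0,0,0,0,0.16,0.2,0,0,0,0,0,0.16,0.2,0,0,0,0,0,0.16,-1,0,0,0,0,0,0.16,-1,0,0,0,0,0,0.16,-1,0,0,0,0,0,0.16,-1,0,0,0,0,0,0.16,-1], grip_force=70)

```text
time_s: 13.95
eef_pos: [0.4107, -0.2416, 0.0309]
eef_rot: [-179.9, 29.8, -78.1]
ft_force: [1.3, -3.3, 5.7]
opening: 0.266
```

```bash
python3 - <<'E'
from h import *
done([0,0,0,0,0,.16])
# plan: lift to z .3, yaw, pitch
p0,R0=load()
qq=ctrl.read_state()["qpos"]
wps=[(np.array([.41,-.24,.30]),101.9,0)]
for k in range(1,9): wps.append((np.array([.41,-.24,.30])+np.array([.0,.03,.03])*k/8,101.9-(180-23)*k/8,0))
b=wps[-1][0]
for k in range(1,11): wps.append((b+(np.array([.54,.279,.30])-b)*k/10,101.9-157-46*k/10,9*k))
for pos,ps,a in wps:
    a=np.radians(a); z=np.array([0,0,1.]); xt=di(ps)*np.cos(a)-z*np.sin(a); zt=z*np.cos(a)+di(ps)*np.sin(a)
    qq,e=ik(pos,orient(xt,zt,30,1),qq); print(pos.round(3),round(ps),qq.round(0),round(e,3))
E
```

```text
cmd [ 0.4098 -0.2393  0.0293] [179.99  29.99 -78.14] meas [ 0.4107 -0.2416  0.0309] [-179.85   29.78  -78.11] q [-49.7  32.   95.6  14.   79.3 112.5] F [ 1.3 -3.3  5.7] T [-0.19 -0.14 -0.05] op 0.266 t 13.95
[ 0.41 -0.24  0.3 ] 102 [-50.  13.  86.  14. 108. 120.] 0.0
[ 0.41  -0.236  0.304] 82 [-54.   8.  91.  21. 102. 135.] 0.0
[ 0.41  -0.232  0.308] 63 [-57.   2.  97.  26.  96. 150.] 0.0
[ 0.41  -0.229  0.311] 43 [-60.  -5. 104.  31.  89. 162.] 0.083
[ 0.41  -0.225  0.315] 23 [-67. -13. 114.  40.  81. 162.] 0.368
[ 0.41  -0.221  0.319] 4 [-73. -20. 125.  50.  73. 162.] 0.649
[ 0.41  -0.218  0.322] -16 [-75. -25. 135.  63.  62. 162.] 0.994
[ 0.41  -0.214  0.326] -35 [-41. -26. 141. 105.   5. 162.] 1.258
[ 0.41 -0.21  0.33] -55 [-41. -26. 141. 118.   5. 162.] 1.215
[ 0.423 -0.161  0.327] -60 [-35. -23. 141. 128.   5. 162.] 1.342
[ 0.436 -0.112  0.324] -64 [-28. -21. 141. 141.   5. 162.] 1.372
[ 0.449 -0.063  0.321] -69 [-20. -19. 141. 156.   5. 162.] 1.666
[ 0.462 -0.014  0.318] -74 [-11. -18. 141. 174.   5. 162.] 1.948
[0.475 0.034 0.315] -78 [ -1. -16. 139. 244.   5. 110.] 2.078
[0.488 0.083 0.312] -83 [  7. -15. 137. 244.   5. 127.] 2.172
[0.501 0.132 0.309] -87 [ 13. -13. 134. 244.   5. 144.] 2.16
[0.514 0.181 0.306] -92 [ 18. -12. 132. 244.   5. 158.] 2.062
[0.527 0.23  0.303] -96 [ 22.  -9. 129. 244.   5. 162.] 1.894
[0.54  0.279 0.3  ] -101 [ 25.  -6. 125. 244.   5. 162.] 1.681
```

```bash
python3 - <<'E'
from h import *
qq=ctrl.read_state()["qpos"]
wps=[(np.array([.41,-.24,.30]),101.9,0)]
for k in range(1,9): wps.append((np.array([.41,-.24,.30]),101.9+157*k/8,0))
b=wps[-1][0]
for k in range(1,11): wps.append((b+(np.array([.54,.279,.30])-b)*k/10,259,9*k))
for pos,ps,a in wps:
    a=np.radians(a); z=np.array([0,0,1.]); xt=di(ps)*np.cos(a)-z*np.sin(a); zt=z*np.cos(a)+di(ps)*np.sin(a)
    qq,e=ik(pos,orient(xt,zt,30,1),qq); print(pos.round(3),round(ps),qq.round(0),round(e,3))
E
```

```text
[ 0.41 -0.24  0.3 ] 102 [-50.  13.  86.  14. 108. 120.] 0.0
[ 0.41 -0.24  0.3 ] 122 [-45.  16.  82.   7. 111. 104.] 0.0
[ 0.41 -0.24  0.3 ] 141 [-40.  17.  81.  -1. 112.  88.] 0.0
[ 0.41 -0.24  0.3 ] 161 [-36.  17.  81.  -9. 111.  73.] 0.0
[ 0.41 -0.24  0.3 ] 180 [-31.  15.  83. -16. 107.  57.] 0.0
[ 0.41 -0.24  0.3 ] 200 [-28.  12.  87. -22. 101.  42.] 0.0
[ 0.41 -0.24  0.3 ] 220 [-25.   8.  92. -27.  94.  27.] 0.0
[ 0.41 -0.24  0.3 ] 239 [-23.   2.  98. -30.  85.  12.] 0.0
[ 0.41 -0.24  0.3 ] 259 [-23.  -4. 104. -30.  75.  -5.] 0.0
[ 0.423 -0.188  0.3  ] 259 [-22.  -5. 103. -21.  79.  -7.] 0.0
[ 0.436 -0.136  0.3  ] 259 [-21.  -5. 101. -12.  82.  -8.] 0.0
[ 0.449 -0.084  0.3  ] 259 [-20.  -5. 100.  -3.  84.  -8.] 0.0
[ 0.462 -0.032  0.3  ] 259 [-19.  -5. 100.   6.  85.  -8.] 0.0
[0.475 0.02  0.3  ] 259 [-18.  -4. 100.  15.  85.  -8.] 0.0
[0.488 0.071 0.3  ] 259 [-16.  -3. 101.  24.  85.  -8.] 0.0
[0.501 0.123 0.3  ] 259 [-15.  -1. 102.  33.  83.  -9.] 0.0
[0.514 0.175 0.3  ] 259 [-13.   1. 103.  43.  80. -11.] 0.0
[0.527 0.227 0.3  ] 259 [-10.   4. 105.  53.  78. -14.] 0.0
[0.54  0.279 0.3  ] 259 [ -7.   8. 105.  63.  75. -19.] 0.0
```

```bash
python3 - <<'E'
from h import *
p0,R0=load()
A=orient(di(101.9),[0,0,1],30,1);B=orient(di(180.4),[0,0,1],30,1);C=orient(di(259),[0,0,1],30,1)
P=np.array([.41,-.24,.30])
print(rel(p0,R0,P,A),rel(P,A,P,B),rel(P,B,P,C))
E
```

```text
[-1.000e-04 -1.000e-04 -4.000e-04 -2.693e-01 -0.000e+00 -4.696e-01] [-0.4361  0.     -0.7554  0.      0.      0.    ] [-0.4367  0.     -0.7563  0.      0.      0.    ]
```

Call:
step_arm(plan=[0,0,0,-0.03,0,-0.052,-1,0,0,0,-0.07,0,-0.122,-1,0,0,0,-0.27,0,-0.47,-1,0,0,0,-0.27,0,-0.47,-1,0,0,0,-0.27,0,-0.47,-1,0,0,0,-0.27,0,-0.47,-1,0,0,0,-0.27,0,-0.47,-1,0,0,0,-0.27,0,-0.47,-1])

```text
time_s: 14.75
eef_pos: [0.4097, -0.2407, 0.3015]
eef_rot: [-179.9, 29.8, -78.1]
ft_force: [-0.4, 0.1, -1.6]
opening: 0.267
```

```bash
python3 - <<'E'
from h import *
done([0,0,0,-.27,0,-.47])
E
```

```text
cmd [ 0.41   -0.2398  0.3003] [179.99  29.99 -78.14] meas [ 0.4097 -0.2407  0.3015] [-179.94   29.81  -78.12] q [-49.7  12.5  86.1  14.4 107.6 119.6] F [-0.4  0.1 -1.6] T [-0.34 -0.08  0.02] op 0.267 t 14.75
```

Call:
step_arm(plan=[-0.436,0,-0.756,0,0,0,-1,-0.436,0,-0.756,0,0,0,-1,-0.436,0,-0.756,0,0,0,-1,-0.436,0,-0.756,0,0,0,-1,-0.436,0,-0.756,0,0,0,-1,-0.436,0,-0.756,0,0,0,-1,-0.436,0,-0.756,0,0,0,-1,-0.436,0,-0.756,0,0,0,-1,-0.436,0,-0.756,0,0,0,-1,-0.436,0,-0.756,0,0,0,-1])

```text
time_s: 15.75
eef_pos: [0.4087, -0.2383, 0.2978]
eef_rot: [-179.7, 30.3, 0.7]
ft_force: [-0.0, -0.1, -1.3]
opening: 0.268
```

```bash
python3 - <<'E'
from h import *
done([-0.436, 0, -0.756, 0, 0, 0])
E
```

```text
cmd [ 0.41   -0.2398  0.3003] [-179.98   29.98    0.42] meas [ 0.4087 -0.2383  0.2978] [-179.74   30.27    0.72] q [-31.2  15.4  83.2 -16.  107.3  56.9] F [-0.  -0.1 -1.3] T [-0.   -0.34 -0.01] op 0.268 t 15.75
```

Call:
step_arm(plan=[-0.436,0,-0.756,0,0,0,-1,-0.436,0,-0.756,0,0,0,-1,-0.436,0,-0.756,0,0,0,-1,-0.436,0,-0.756,0,0,0,-1,-0.436,0,-0.756,0,0,0,-1,-0.436,0,-0.756,0,0,0,-1,-0.436,0,-0.756,0,0,0,-1,-0.436,0,-0.756,0,0,0,-1,-0.436,0,-0.756,0,0,0,-1,-0.436,0,-0.756,0,0,0,-1])

```text
time_s: 16.75
eef_pos: [0.4073, -0.2394, 0.2984]
eef_rot: [-179.8, 29.8, 78.9]
ft_force: [-0.4, -0.6, -2.1]
opening: 0.267
```

```bash
python3 - <<'E'
from h import *
done([-0.436, 0, -0.756, 0, 0, 0])
s=cam("side");cv2.imwrite("pics/s9.png",s["color"][:,:,::-1])
p0,R0=load()
D=orient([0,0,-1],di(259),30,1); m=R.from_matrix(R0.T@D).as_rotvec(degrees=True); print(m)
Rh=R0@R.from_rotvec(m*.75,degrees=True).as_matrix()
b=p0;e=np.array([.54,.279,.30]); print(rel(p0,R0,b+(e-b)*.75,Rh))
E
```

```text
cmd [ 0.41   -0.2398  0.3003] [-179.98   29.96   78.96] meas [ 0.4073 -0.2394  0.2984] [-179.78   29.84   78.93] q [-23.3  -4.7 104.7 -30.2  75.4  -5.6] F [-0.4 -0.6 -2.1] T [ 0.38 -0.03  0.02] op 0.267 t 16.75
[-2.04604755e-03  8.99574238e+01 -5.35643943e-02]
[-0.000e+00  7.496e-01 -4.000e-04  6.944e-01  4.230e-02 -3.997e-01]
```

View pics/s9.png

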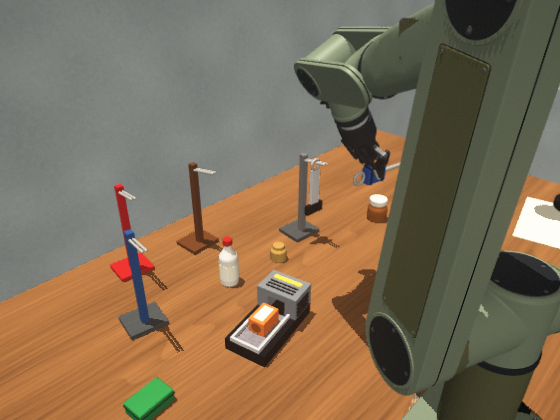

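Call:
step_arm(plan=[0,0.75,0,0.694,0.042,-0.4,-1,0,0.75,0,0.694,0.042,-0.4,-1,0,0.75,0,0.694,0.042,-0.4,-1,0,0.75,0,0.694,0.042,-0.4,-1,0,0.75,0,0.694,0.042,-0.4,-1,0,0.75,0,0.694,0.042,-0.4,-1,0,0.75,0,0.694,0.042,-0.4,-1,0,0.75,0,0.694,0.042,-0.4,-1,0,0.75,0,0.694,0.042,-0.4,-1,0,0.75,0,0.694,0.042,-0.4,-1])

```text
time_s: 17.8
eef_pos: [0.5068, 0.1485, 0.299]
eef_rot: [-179.6, -37.5, 78.7]
ft_force: [-0.1, 0.2, -0.8]
opening: 0.268
```

```bash
python3 - <<'E'
from h import *
done([0,.75,0,.694,.042,-.4])
p0,R0=load()
D=orient([0,0,-1],di(259),30,1)
print(rel(p0,R0,[.52,.28,.29],D))
E
```

```text
cmd [0.5073 0.1493 0.3003] [-179.98  -37.54   78.94] meas [0.5068 0.1485 0.299 ] [-179.61  -37.45   78.65] q [-14.    0.  102.9  37.8  81.8  -9.9] F [-0.1  0.2 -0.8] T [-0.4   0.07 -0.01] op 0.268 t 17.8
[ 0.0003  0.2495 -0.0005  0.1948 -0.0252  0.1757]
```

```bash
python3 - <<'E'
from h import *
p0,R0=load()
D=orient([0,0,-1],di(259),30,1)
print(rel(p0,R0,[.49,.288,.29],D))
E
```

```text
[ 0.0003  0.2495 -0.0005  0.1981 -0.0871  0.1783]
```

Call:
step_arm(plan=[0,0.25,0,0.198,-0.087,0.178,-1,0,0.25,0,0.198,-0.087,0.178,-1,0,0.25,0,0.198,-0.087,0.178,-1,0,0.25,0,0.198,-0.087,0.178,-1,0,0.25,0,0.198,-0.087,0.178,-1,0,0.25,0,0.198,-0.087,0.178,-1])

```text
time_s: 18.4
eef_pos: [0.4913, 0.2864, 0.2915]
eef_rot: [179.8, -60.0, 79.1]
ft_force: [-0.3, -0.5, -1.0]
opening: 0.266
```

```bash
python3 - <<'E'
from h import *
done([0,.25,0,.198,-.087,.178])
s=cam("side");t=cam("top"); crop(s,60,160,220,320,4,"s10.png");crop(t,100,150,260,270,5,"t10.png")
E
```

```text
cmd [0.49   0.2879 0.2901] [-179.97  -60.04   78.93] meas [0.4913 0.2864 0.2915] [179.76 -59.99  79.07] q [ -6.8   2.7 112.4  63.8  74.2 -20.4] F [-0.3 -0.5 -1. ] T [-0.65  0.11 -0.01] op 0.266 t 18.4
```

View pics/s10.png

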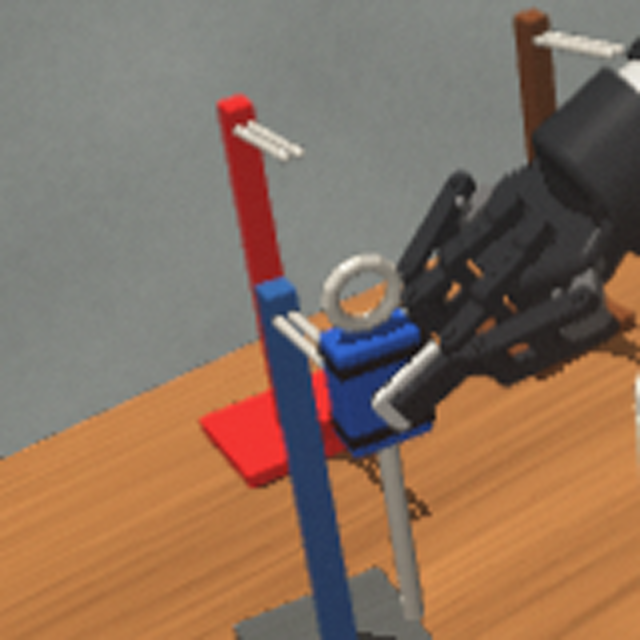

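View pics/t10.png

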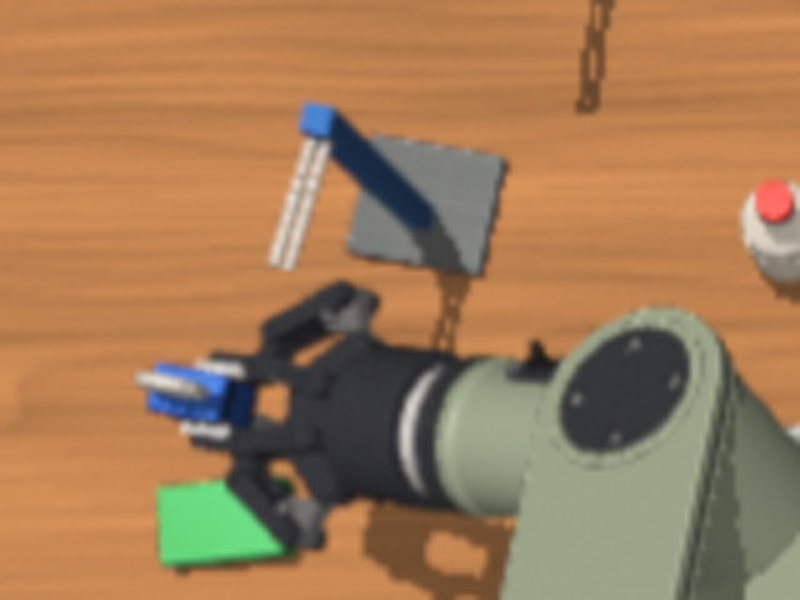

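```bash
python3 - <<'E'
from h import *
s=cam("side");t=cam("top")
crop(t,110,210,170,250,12,"t11.png");crop(s,130,215,190,265,12,"s11.png")
o=lambda p,k,x,y:((p[0]+.5)/k-.5+x,(p[1]+.5)/k-.5+y)
st=ctrl.read_state(); p=st["eef_pos"];G=E(*st["eef_rot"]); 
# predicted eye: grasp point on tool (0,0,~.029)
th=np.radians(30); zt=-(G[:,2]*np.cos(th)+ -0)
xg,yg,zg=G.T
xt=zg*np.sin(th)-xg*np.cos(th); zt=-zg*np.cos(th)-xg*np.sin(th)
print("xt",xt.round(3),"zt",zt.round(3)); eye=p-xt*.0455+zt*(.019-.029); print("pred eye",eye, "px side",proj(s,eye),"top",proj(t,eye))
print("tri",tri(t,o((173,383),5,100,150),s,o((362,294),4,60,160)))
E
```

```text
xt [ 0.002  0.    -1.   ] zt [-0.193 -0.981 -0.   ]
pred eye [0.49270878 0.29637776 0.33686303] px side (np.float64(150.97369454536047), np.float64(231.54962460095126)) top (np.float64(134.33581854679628), np.float64(226.88288112762186))
tri (array([0.49463145, 0.29769107, 0.33358609]), np.float64(0.0007237036829423725))
```

View pics/t11.png

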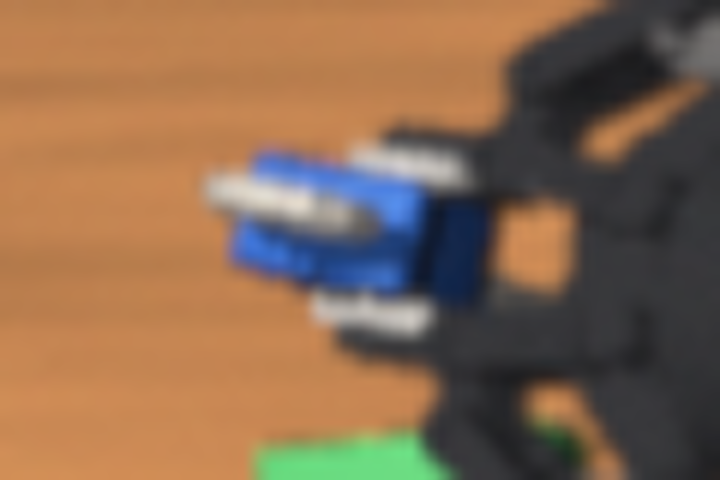

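View pics/s11.png

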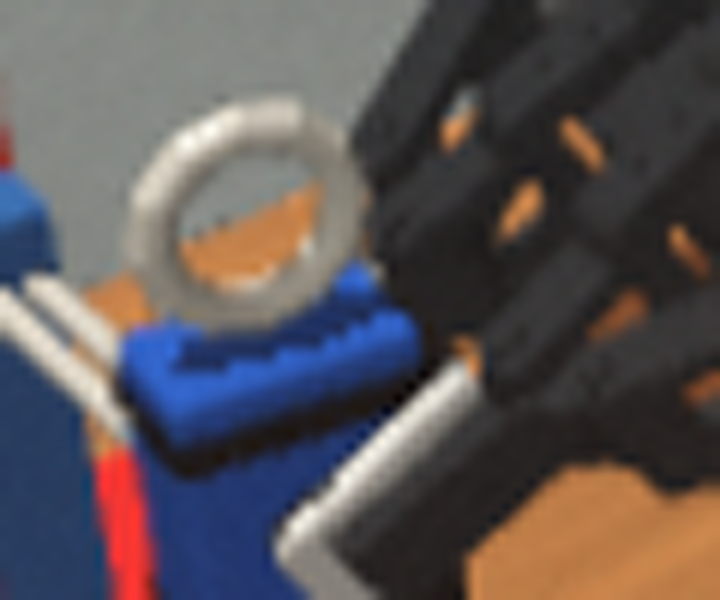

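```bash
python3 - <<'E'
from h import *
p0,R0=load()
print(rel(p0,R0,p0+[0,0,-.0823],R0), rel(p0,R0,p0+[.0565,-.020,-.0823],R0))
print(R0.T@np.array([0,0,.001])/.5, R0.T@(di(349)*.001)/.5,R0.T@(di(79)*.001)/.5)
E
```

```text
[ 0.      0.      0.     -0.1426  0.      0.0822] [ 0.      0.      0.     -0.1514  0.1186  0.0669]
[ 1.73279317e-03 -4.98445741e-07 -9.98712963e-04] [1.23548743e-06 1.99999929e-03 1.14542727e-06] [ 9.98712323e-04 -1.60934293e-06  1.73279286e-03]
```

Call:
step_arm(plan=[0,0,0,-0.07,0,0.04,-1,0,0,0,-0.143,0,0.082,-1,0,0,0,-0.143,0,0.082,-1,0,0,0,-0.147,0.06,0.075,-1,0,0,0,-0.151,0.09,0.067,-1,0,0,0,-0.151,0.105,0.067,-1,0,0,0,-0.151,0.105,0.067,-1,0,0,0,-0.151,0.105,0.067,-1])

```text
time_s: 19.4
eef_pos: [0.5393, 0.2691, 0.2091]
eef_rot: [180.0, -60.1, 79.0]
ft_force: [-0.8, -0.4, -0.9]
opening: 0.267
```

```bash
python3 - <<'E'
from h import *
done([0,0,0,-.151,.105,.067])
s=cam("side");t=cam("top")
crop(t,130,180,190,230,12,"t12.png");crop(s,115,225,175,275,12,"s12.png")
E
```

```text
cmd [0.5399 0.2693 0.2079] [-179.97  -60.04   78.93] meas [0.5393 0.2691 0.2091] [179.96 -60.06  79.02] q [ -8.2  16.1 108.7  66.   71.3 -30.1] F [-0.8 -0.4 -0.9] T [-0.59  0.1  -0.01] op 0.267 t 19.4
```

View pics/t12.png

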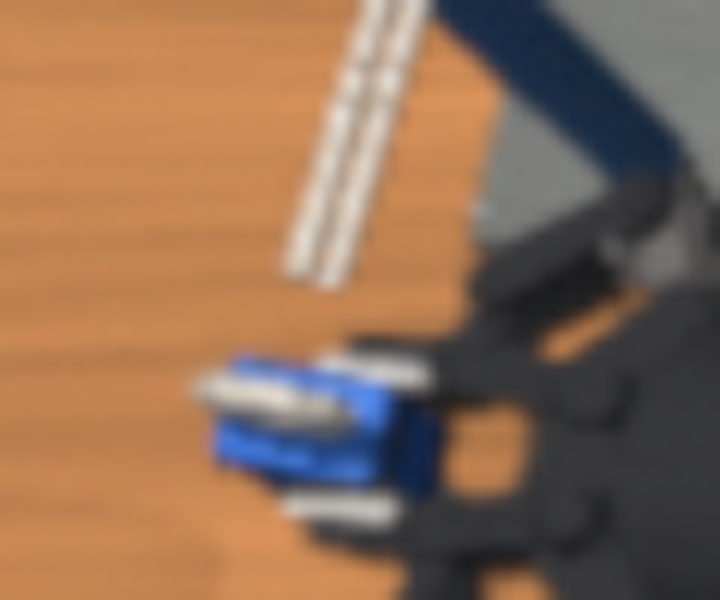

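View pics/s12.png

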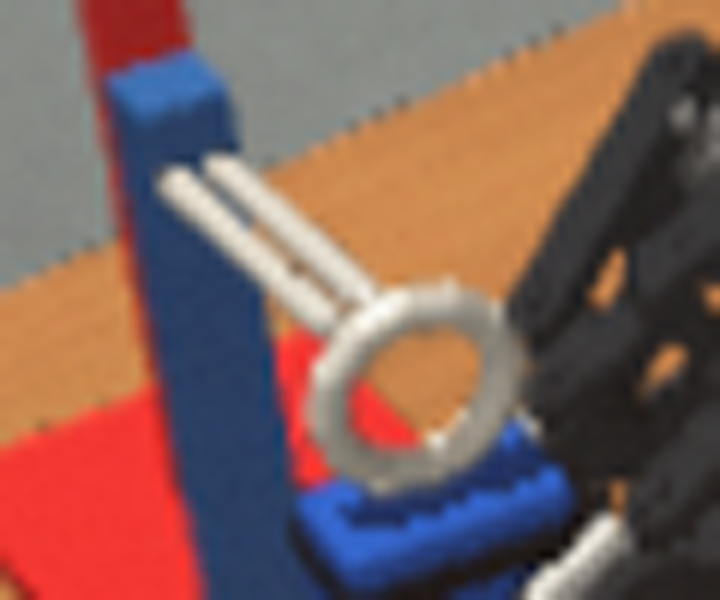

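```bash
python3 - <<'E'
from h import *
s=cam("side");t=cam("top")
o=lambda p,k,x,y:((p[0]+.5)/k-.5+x,(p[1]+.5)/k-.5+y)
e,g=tri(t,o((275,400),12,130,180),s,o((416,390),12,115,225)); print("eye",e,g)
T,g2=tri(t,o((316,277),12,130,180),s,o((224,155),5,100,220)); print("tip",T,g2)
st=ctrl.read_state(); p=st["eef_pos"]; print("eye - tcp",e-p)
u=di(169)*np.cos(np.radians(10))+[0,0,np.sin(np.radians(10))]
d=e-T; print("along",d@u,"side(79)",d@di(79),"up", (d-(d@u)*u)[2])
ep=p+np.array([0,0,.0455])+di(259)*-.010; print("pred",ep)
for q in (e,ep): print([proj(t,q+18e-3*k*di(79)) for k in(-1,1)], proj(s,q))
print([o(q,12,130,180) for q in((193,388),(357,412))],o((416,390),12,115,225))
E
```

```text
eye [0.541864   0.28052612 0.25180647] 0.0005060334250892118
tip [0.56965806 0.27324264 0.24913362] 0.0007497286827490876
eye - tcp [0.00312335 0.01129246 0.04351739]
along 0.028701685896499966 side(79) 0.00184630935536169 up -0.0023111385549159187
pred [0.54064874 0.27904993 0.25378908]
[(np.float64(159.12303463007817), np.float64(214.11612268162295)), (np.float64(145.96088545786725), np.float64(211.7679921429216))] (np.float64(149.072174468765), np.float64(257.0076277667261))
[(np.float64(159.4395782836753), np.float64(214.43201549091927)), (np.float64(146.24972575408776), np.float64(212.0783364075136))] (np.float64(149.9847763199059), np.float64(256.06112320294545))
[(145.625, 211.875), (159.29166666666666, 213.875)] (149.20833333333334, 257.0416666666667)
```

Call:
step_arm(plan=[0,0,0,0.002,0,-0.005,-1,0,0,0,-0.002,0.022,-0.003,-1,0,0,0,-0.005,0.043,-0.001,-1,0,0,0,-0.005,0.043,-0.001,-1,0,0,0,-0.005,0.043,-0.001,-1])

```text
time_s: 20.1
eef_pos: [0.5608, 0.2629, 0.206]
eef_rot: [-179.9, -60.0, 78.9]
ft_force: [-0.3, -0.2, -1.0]
opening: 0.269
```

```bash
python3 - <<'E'
from h import *
done([0,0,0,-.005,.043,-.001])
s=cam("side");t=cam("top")
crop(t,130,180,190,230,12,"t13.png");crop(s,115,225,175,275,12,"s13.png")
E
```

```text
cmd [0.5607 0.2635 0.206 ] [-179.97  -60.04   78.93] meas [0.5608 0.2629 0.206 ] [-179.93  -60.04   78.88] q [ -8.5  18.6 105.8  65.7  71.8 -29.7] F [-0.3 -0.2 -1. ] T [-0.53  0.11 -0.05] op 0.269 t 20.1
```

View pics/t13.png

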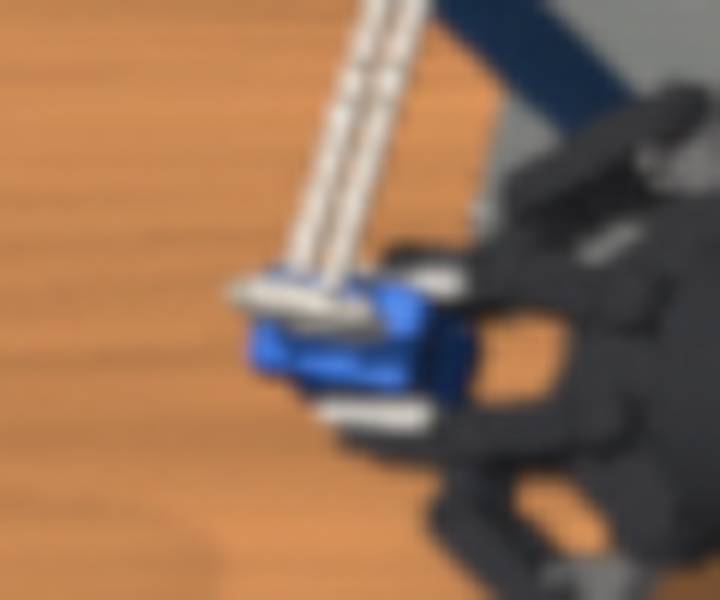

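View pics/s13.png

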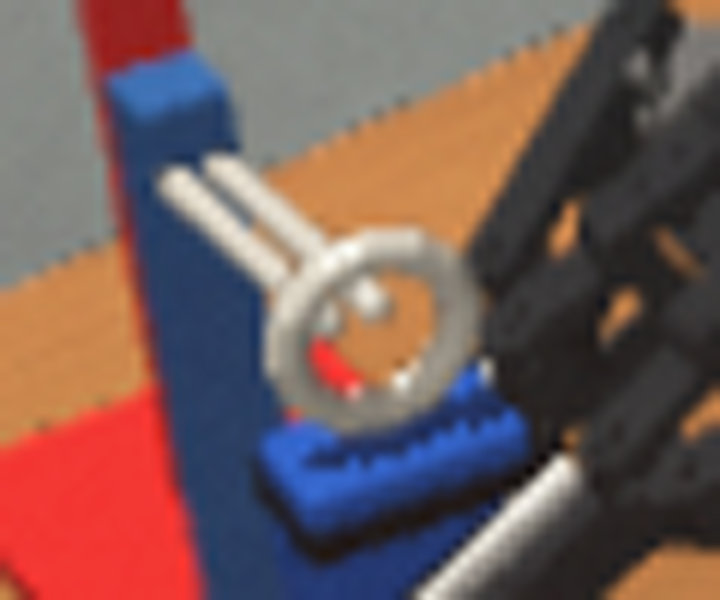

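```bash
cat > eye.py <<'E'
from h import *
import sys
s=cam("side");t=cam("top")
o=lambda p,k,x,y:((p[0]+.5)/k-.5+x,(p[1]+.5)/k-.5+y)
a=[float(v) for v in sys.argv[1:5]]
e,g=tri(t,o(a[:2],12,130,180),s,o(a[2:],12,115,225))
T=np.array([.56965,.27324,.24913])
u=di(169)*np.cos(np.radians(10))+[0,0,np.sin(np.radians(10))]
d=e-T; st=ctrl.read_state()
print("eye",e,g,"off tcp",e-st["eef_pos"],"along",d@u,"side(79)",d@di(79),"up", (d-(d@u)*u)[2])
E
python3 eye.py 306 305 374 330
python3 - <<'E'
from h import *
s=cam("side")
o=lambda p,k,x,y:((p[0]+.5)/k-.5+x,(p[1]+.5)/k-.5+y)
T=np.array([.56965,.27324,.24913]); print(proj(s,T), proj(s,T+.004*di(79)),proj(s,T-.004*di(79)), o((325,320),12,115,225),o((370,298),12,115,225))
E
```

```text
eye [0.56309441 0.27481056 0.24988291] 0.0011988823661943134 off tcp [0.00303102 0.01166413 0.04378641] along 0.006763246030476752 side(79) 0.0002908435527445932 up -0.00042151099229520124
(np.float64(144.20691061679335), np.float64(250.55211062196352)) (np.float64(142.1993145560636), np.float64(251.2521416391764)) (np.float64(146.20622053702138), np.float64(249.8549770891362)) (141.625, 251.20833333333334) (145.375, 249.375)
```

Call:
step_arm(plan=[0,0,0,-0.002,0.012,0.001,-1,0,0,0,-0.004,0.024,0.002,-1,0,0,0,-0.006,0.036,0.003,-1,0,0,0,-0.006,0.036,0.003,-1])

```text
time_s: 20.75
eef_pos: [0.5792, 0.259, 0.203]
eef_rot: [179.9, -60.0, 79.0]
ft_force: [-0.1, -0.6, -0.9]
opening: 0.264
```

```bash
python3 - <<'E'
from h import *
done([0,0,0,-.006,.036,.003])
s=cam("side");t=cam("top")
crop(t,130,180,190,230,12,"t14.png");crop(s,115,225,175,275,12,"s14.png")
E
```

```text
cmd [0.5783 0.2599 0.2027] [-179.97  -60.04   78.93] meas [0.5792 0.259  0.203 ] [179.94 -60.04  78.95] q [ -8.7  20.7 103.3  65.6  72.  -29.4] F [-0.1 -0.6 -0.9] T [-0.61  0.11 -0.  ] op 0.264 t 20.75
```

View pics/t14.png

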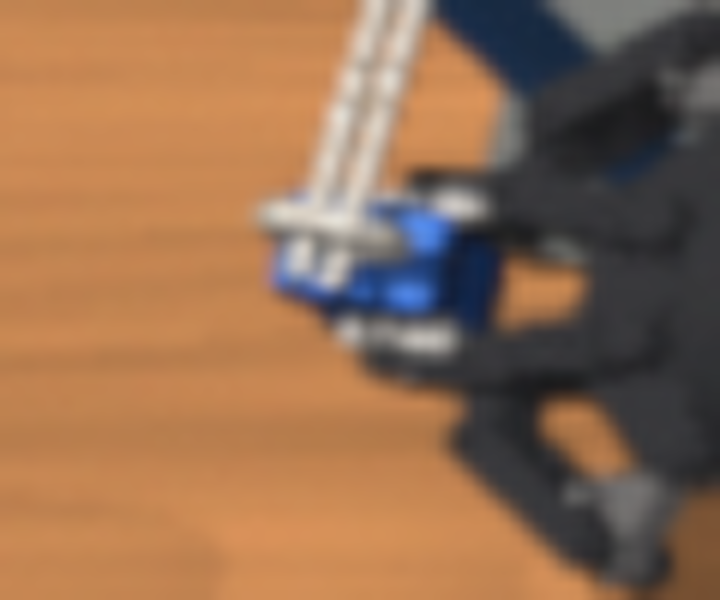

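View pics/s14.png

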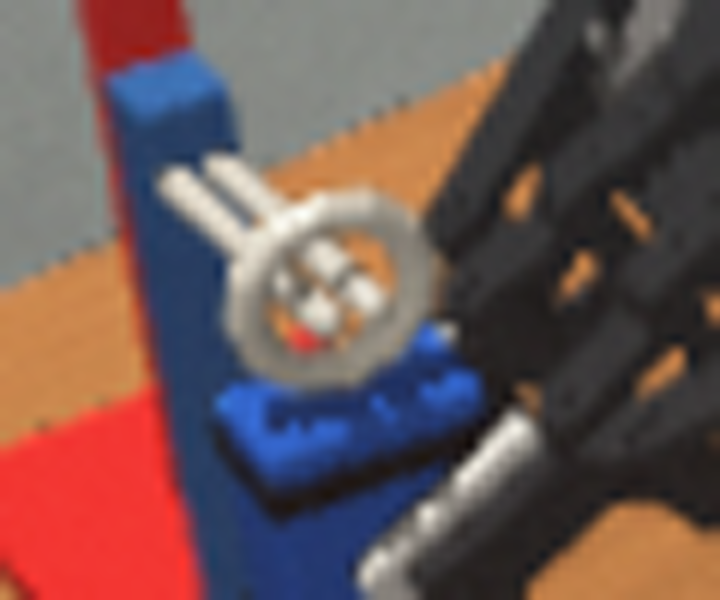

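Call:
step_arm(plan=[0,0,0,-0.002,0.012,0.001,-1,0,0,0,-0.004,0.022,0.002,-1,0,0,0,-0.005,0.031,0.003,-1,0,0,0,-0.005,0.031,0.003,-1])

```text
time_s: 21.25
eef_pos: [0.5941, 0.2562, 0.2]
eef_rot: [180.0, -60.0, 78.9]
ft_force: [-0.1, -1.1, -1.6]
opening: 0.266
```

```bash
python3 - <<'E'
from h import *
done([0,0,0,-.005,.031,.003])
s=cam("side");t=cam("top")
crop(t,130,180,190,230,12,"t15.png");crop(s,115,225,175,275,12,"s15.png")
E
```

```text
cmd [0.5935 0.257  0.1997] [-179.97  -60.04   78.93] meas [0.5941 0.2562 0.2   ] [179.96 -60.04  78.95] q [ -8.7  22.4 101.2  65.4  72.2 -29.1] F [-0.1 -1.1 -1.6] T [-0.62  0.14  0.01] op 0.266 t 21.25
```

View pics/t15.png

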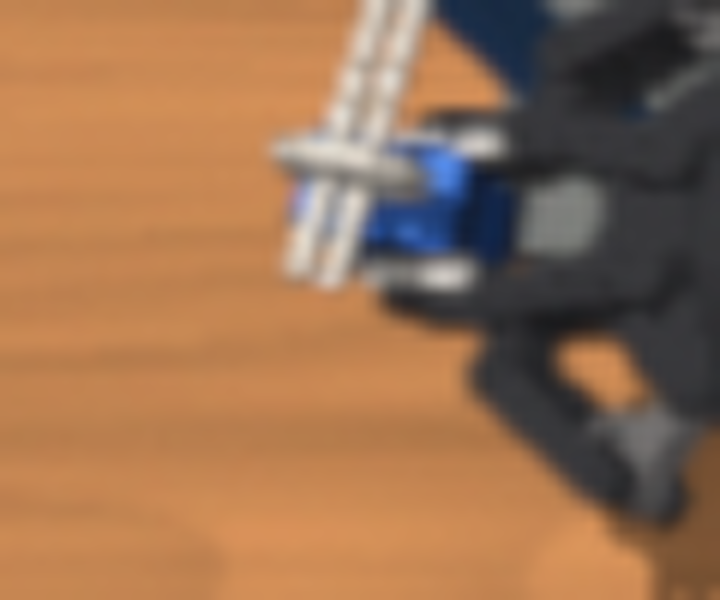

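View pics/s15.png

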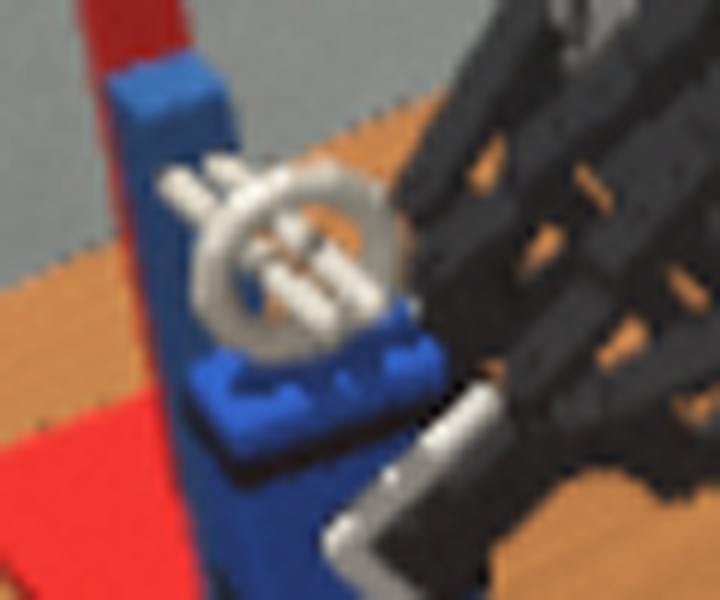

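Call:
step_arm(plan=[0,0,0,-0.003,0,0.002,-1,0,0,0,-0.007,0,0.004,-1,0,0,0,-0.01,0,0.006,-1,0,0,0,-0.01,0,0.006,-1])

```text
time_s: 21.75
eef_pos: [0.5932, 0.2568, 0.1943]
eef_rot: [-179.9, -60.1, 78.9]
ft_force: [0.5, 1.0, -0.6]
opening: 0.269
```

```bash
python3 - <<'E'
from h import *
done([0,0,0,-.01,0,.006])
E
```

```text
cmd [0.5935 0.2571 0.1939] [-179.97  -60.04   78.93] meas [0.5932 0.2568 0.1943] [-179.94  -60.08   78.89] q [ -8.7  22.9 101.4  65.7  71.9 -29.7] F [ 0.5  1.  -0.6] T [-0.46  0.15 -0.03] op 0.269 t 21.75
```

Call:
step_arm(plan=[0,0,0,-0.002,0,0.001,-1,0,0,0,-0.0035,0,0.002,-1,0,0,0,-0.0035,0,0.002,-1])

```text
time_s: 22.05
eef_pos: [0.5936, 0.257, 0.1938]
eef_rot: [179.9, -60.2, 79.1]
ft_force: [-1.4, 0.8, 4.7]
opening: 0.266
```

```bash
python3 - <<'E'
from h import *
done([0,0,0,-.0035,0,.002])
s=cam("side");t=cam("top")
crop(t,130,180,190,230,12,"t16.png");crop(s,115,225,175,275,12,"s16.png")
E
```

```text
cmd [0.5935 0.2571 0.1919] [-179.97  -60.04   78.93] meas [0.5936 0.257  0.1938] [179.88 -60.2   79.1 ] q [ -8.7  23.1 101.3  65.8  71.9 -29.9] F [-1.4  0.8  4.7] T [ 0.34 -0.04  0.19] op 0.266 t 22.05
```

View pics/s16.png

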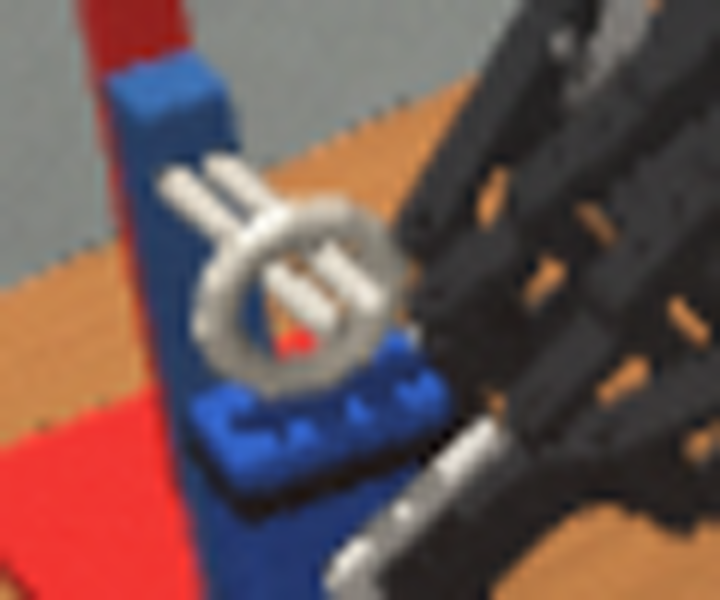

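Call:
step_arm(plan=[0,0,0,0,0,0,-0.3,0,0,0,0,0,0,-0.1,0,0,0,0,0,0,0,0,0,0,0,0,0,0,0,0,0,0,0,0,0])

```text
time_s: 22.65
eef_pos: [0.5932, 0.2565, 0.1919]
eef_rot: [-179.9, -60.0, 78.9]
ft_force: [-0.5, 0.0, 0.4]
opening: 0.499
```

```bash
python3 - <<'E'
from h import *
done([0,0,0,0,0,0])
s=cam("side");t=cam("top")
crop(t,120,170,200,240,9,"t17.png");crop(s,100,215,190,315,6,"s17.png")
E
```

```text
cmd [0.5935 0.2571 0.1919] [-179.97  -60.04   78.93] meas [0.5932 0.2565 0.1919] [-179.93  -60.03   78.86] q [ -8.7  23.1 101.4  65.7  71.8 -29.9] F [-0.5  0.   0.4] T [-0.38  0.07 -0.02] op 0.499 t 22.65
```

View pics/s17.png

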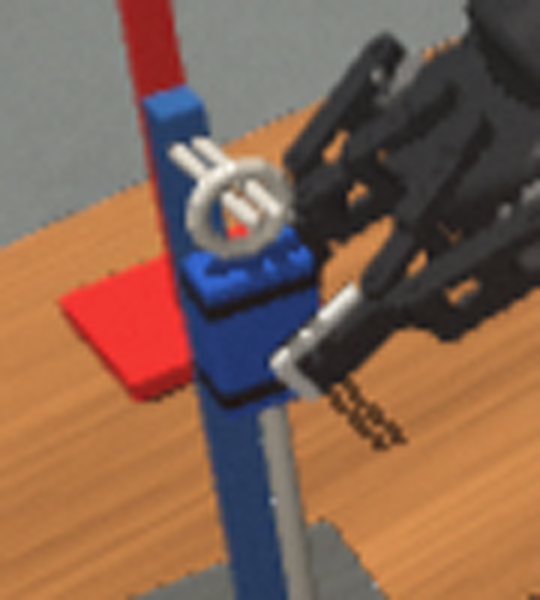

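View pics/t17.png

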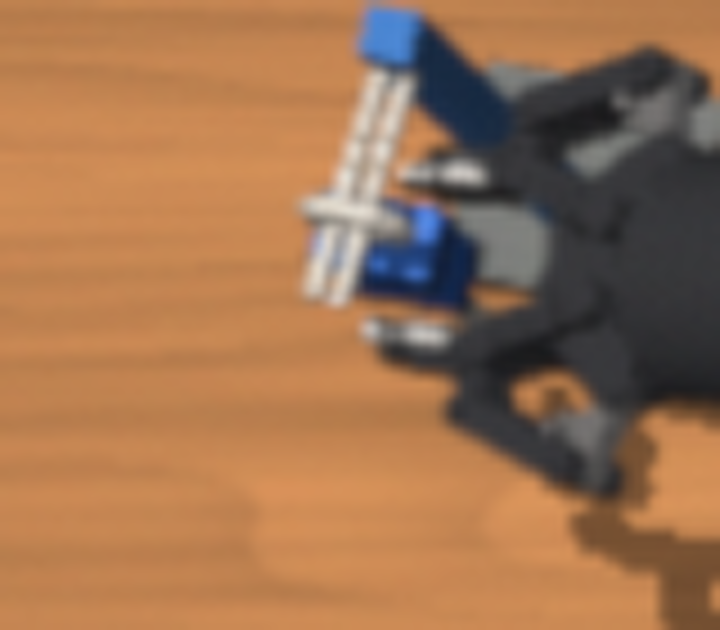

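Released and hanging between the pads. Retreat along the gripper axis.

Call:
step_arm(plan=[0,0,0,0,0,-0.02,0,0,0,0,0,0,-0.04,0,0,0,0,0,0,-0.06,0,0,0,0,0,0,-0.1,0,0,0,0,0,0,-0.15,0,0,0,0,0,0,-0.2,0,0,0,0,0,0,-0.25,0,0,0,0,0,0,-0.25,0,0,0,0,0,0,-0.25,0,0,0,0,0,0,-0.25,0])

```text
time_s: 23.75
eef_pos: [0.5721, 0.1506, 0.2542]
eef_rot: [-179.9, -60.0, 78.8]
ft_force: [-0.3, -0.4, -0.4]
opening: 0.502
```

```bash
python3 - <<'E'
from h import *
done([0,0,0,0,0,-.25])
s=cam("side");t=cam("top")
crop(t,120,160,280,280,5,"t18.png");crop(s,90,215,330,375,3,"s18.png")
E
```

```text
cmd [0.5728 0.1508 0.2543] [-179.97  -60.04   78.93] meas [0.5721 0.1506 0.2542] [-179.86  -60.04   78.83] q [-20.3  16.4 101.5  59.3  83.7 -28.6] F [-0.3 -0.4 -0.4] T [-0.43  0.09 -0.03] op 0.502 t 23.75
```

View pics/s18.png

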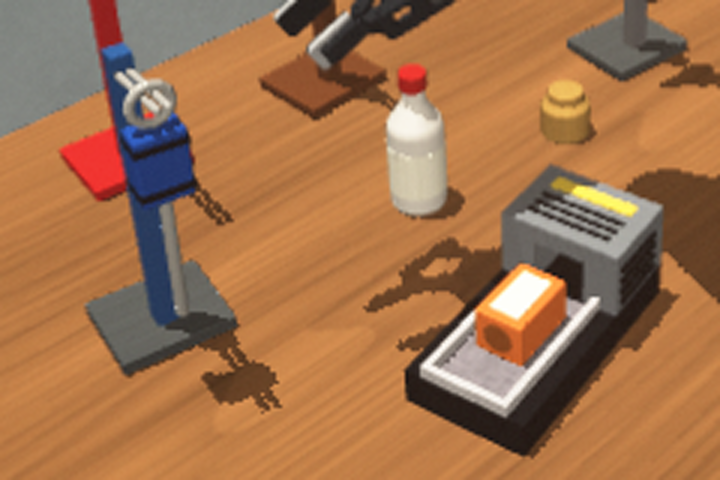

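View pics/t18.png

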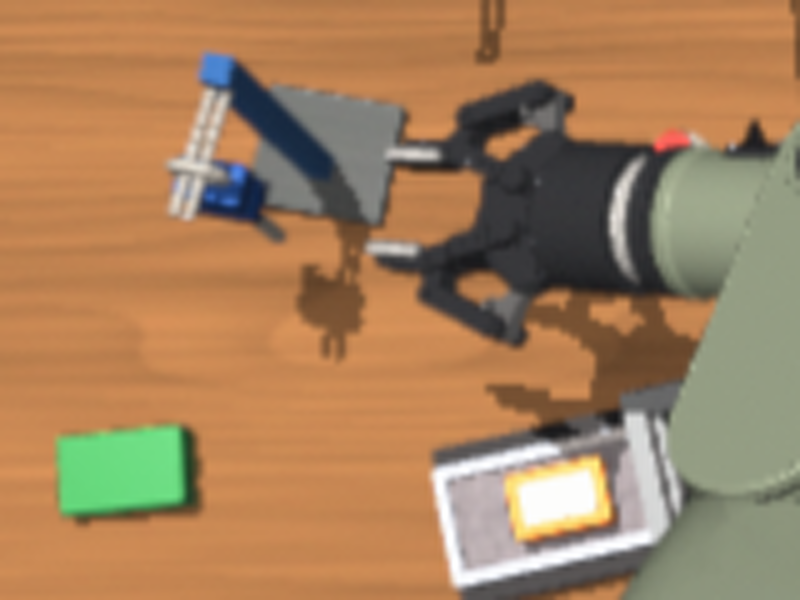

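Call:
step_arm(plan=[0,0,0,0,0,-0.03,0,0,0,0,0,0,-0.06,0,0,0,0,0,0,-0.06,0,0,0,0,0,0,-0.06,0,0,0,0,0,0,-0.06,0,0,0,0,0,0,-0.06,0,0,0,0,0,0,-0.06,0,0,0,0,0,0,-0.06,0,0,0,0,0,0,-0.06,0,0,0,0,0,0,-0.06,0])

```text
time_s: 24.85
eef_pos: [0.5675, 0.1249, 0.2695]
eef_rot: [-180.0, -60.0, 78.9]
ft_force: [-0.9, -1.1, 0.0]
opening: 0.5
```

```bash
python3 - <<'E'
from h import *
done([0,0,0,0,0,-.06])
s=cam("side");t=cam("top")
a=s["color"].astype(int)
crop(t,120,170,200,230,9,"t19.png");crop(s,110,220,170,330,5,"s19.png");crop(s,215,260,325,370,5,"s20.png")
b=cam("side")["color"].astype(int); print("diff",np.abs(a-b)[210:340,90:190].max())
E
```

```text
cmd [0.5678 0.1252 0.2693] [-179.97  -60.04   78.93] meas [0.5675 0.1249 0.2695] [-179.96  -60.04   78.92] q [-23.1  15.2 100.9  58.   86.8 -28.4] F [-0.9 -1.1  0. ] T [-0.42  0.1   0.03] op 0.5 t 24.85
diff 8
```

View pics/t19.png

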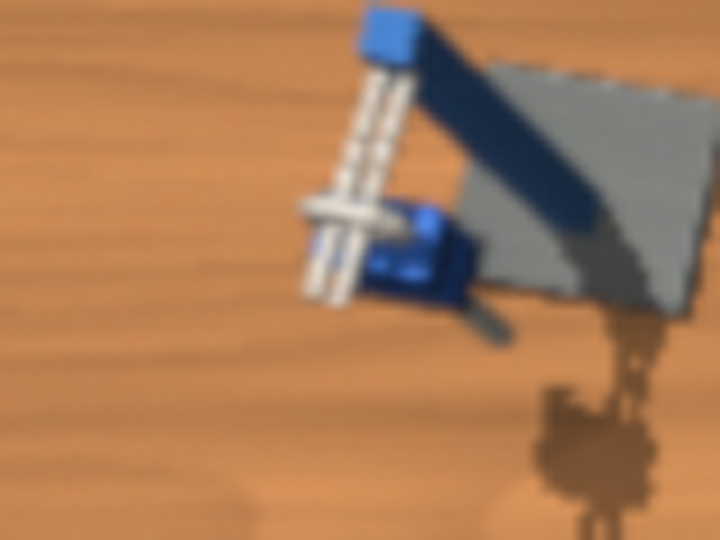

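View pics/s19.png

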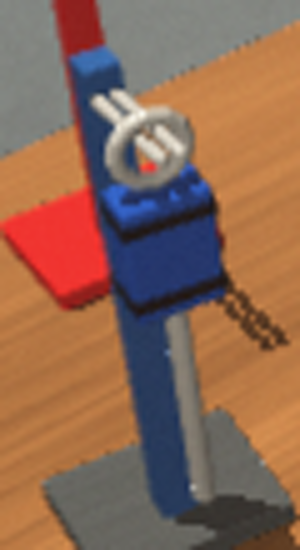

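View pics/s20.png

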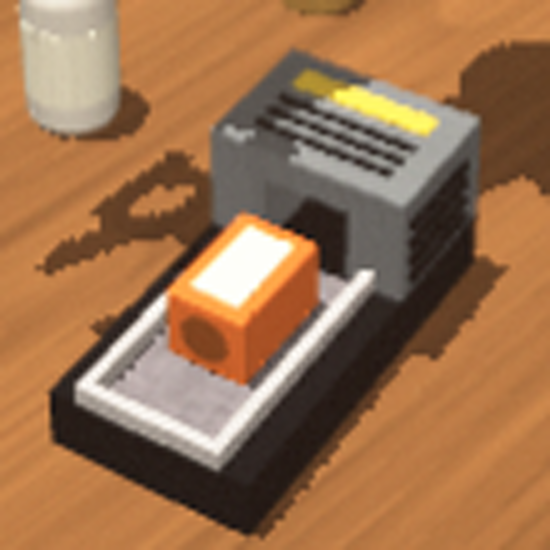

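```bash
python3 - <<'E'
from h import *
s=cam("side");t=cam("top")
o=lambda p,k,x,y:((p[0]+.5)/k-.5+x,(p[1]+.5)/k-.5+y)
c=np.mean([onz(t,*o(p,6,200,215),.066) for p in[(127,240),(243,217),(256,300),(142,321)]],0)
print("cass top",lampf(c,np.array([.4477,.0174,0])))
c=np.mean([onz(s,*o(p,5,215,260),.066) for p in[(245,214),(320,243),(248,318),(170,290)]],0)
print("cass side",lampf(c,np.array([.4453,.0203,0])))
e,g=tri(t,o((357,219),9,120,170),s,o((150,146),5,110,220)); P=np.array([.648,.2575,0])
r=R.from_euler("z",11,degrees=True).as_matrix(); print("eye in stand",r@(e-P),g)
k,g=tri(t,o((503,335),9,120,170),s,o((203,495),5,110,220)); d=k-e; print("tip",k,g,"tilt",np.degrees(np.arccos(-d[2]/np.linalg.norm(d))),np.linalg.norm(d))
for u,v,z,n in [(257,197,.13,"bottle")]: pass
crop(t,130,180,450,280,2.4,"t21.png")
E
```

```text
cass top [-0.00084334  0.07971631  0.066     ]
cass side [0.00057149 0.07723152 0.066     ]
eye in stand [-0.05339816  0.00092834  0.23832595] 0.000494519359253368
tip [0.59582539 0.27145575 0.05935549] 0.0004251208632004898 tilt 0.9143622736762022 0.17899325984142225
```

View pics/t21.png

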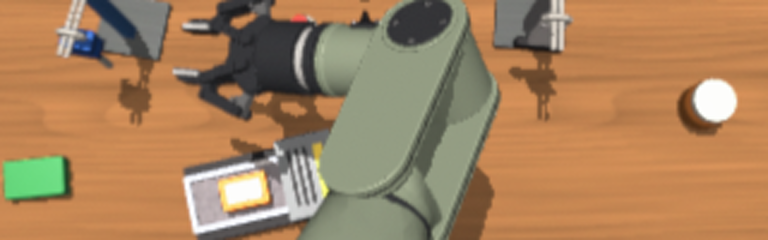

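```bash
python3 -c "
from bench import ctrl
print(ctrl.finish_job())"
```

```text
the job is handed in; nothing more can be done
None
```

The cassette is out on the tray and the push-out tool hangs on the blue stand's peg. I handed the job in after about 25 s of the 64 s; no verdict was reported.

I picked up the tool from above and pushed the cassette out with the rod through the yellow-edged hole, at about 9 N. I then withdrew the tool and laid it on the bench. Before hanging it I took a new grip, tilted 30°: a tilted grip at the first pick-up would have put the wrist into the grey stand. Then I threaded the eye onto the peg, lowered it until it rested, released it and backed away.

Last checks, from the camera images:

| Item | Measured | Required |
|---|---|---|
| Cassette y, lamp-house frame | 77–80 mm | over 60 mm |
| Cassette x, lamp-house frame | within about 1 mm of centre | under 30 mm |
| Eye out from the post | 53 mm | 8–80 mm |
| Eye sideways | 1 mm | within 13 mm |
| Eye height | 238 mm | 218–250 mm |
| Rod from vertical | about 1° | within 0.5 rad (29°) |

- **At rest:** the cassette lies flat, and the tool showed no motion between two frames taken about 0.05 s apart. The gripper was well clear of both.
- **Bystanders:** I checked these by eye only. The bottle, objective, jar and slide box are upright and look unmoved.
- **Disagreement:** the two cameras put the lamp house 2–4 mm apart, a little over the stated calibration. I therefore made the fits with tool and target seen in the same view.

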